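# Check a tortilla press hinge bore with a go / no-go plug gauge

## Robot

A 7-joint arm with a two-finger parallel gripper is mounted at the origin on the work surface. World frame = base frame: x ahead of the robot, y to its left, z up, the work surface at z = 0. Lengths are in m, angles in rad, forces in N, time in s.
With the tool pointing down it reaches from about 0.425 to 0.825 m from the base axis. Payload 3.6 kg.
Tool frame: the origin (TCP) lies between the finger pads; the fingertips stand 19 mm ahead of it and the grasp point (between the pads) is the TCP; y points along the fingers, x is the direction in which the jaws open and shut, and the axes are right-handed (so a half turn about y gives the same grasp; the last joint's range is limited). The gripper opens to 85 mm and grips with 20 to 120 N. Pads are 22 mm wide; open, the fingers measure 114 mm over their backs; the gripper's body (76 mm by 85 mm) begins 54 mm behind the grasp point. The pads swing forward as they close: fully open they stand 13 mm farther back than shut.
Start: joints at [-1.179, 0.615, -0.013, 1.423, 0.008, 1.103, -0.04], TCP at [0.264, 0.594, 0.25] pointing down, gripper open.
Joint ranges: [-3.12, 3.12], [-0.3, 2.06], [-1.34, 1.32], [0.26, 2.42], [-1.36, 4.5], [0.01, 1.98], [-2.84, 2.84]. Speed limits (rad/s): [2.79, 2.79, 3.14, 3.14, 3.14, 3.14, 3.14].

## Interface

Orientations are given as a 3x3 rotation matrix whose columns are the frame's x, y, z axes.
In Python, from bench import robot, cams, finder gives the robot as it stands.
- The arm moves only by the tool drive_tool, never from a script. Its argument "targets" is a list of rows, each a list of 7 numbers: the turn, a rotation vector about the tool's x, y, z in degrees, then the shift along the tool's x, y, z in m, then the opening in per cent of the stroke, from 0 (shut) to 100 (fully open). In form: [[ax, ay, az, tx, ty, tz, fingers], ...]. A call has 1 to 8 rows; each row is the pose to reach, as a shift and turn from the pose commanded when the call began, along the tool's axes at that moment; what a row does not reach only later rows make up. A row lasts 1/10 s, in which the tool goes at most 50 mm and 8.59 degrees, less where a joint would pass 70% of its speed; a pose out of reach is approached as far as the arm can. A call with a gripper value outside its range is refused whole. The fingers move at their own pace and stop on an object; "force" is the grip in N (left out, the last holds). Time passes only in rows, so rows that repeat a pose let the fingers close. It gives the time, the measured TCP pose, the force and the opening at its end, in the units of the state.
- robot.state(): the state, without advancing time (a new reading comes with each control period).
- cams.get_image(name): name is "scene" or "side" or "wrist"; returns the picture (480x640x3 uint8, red, green, blue); there is no depth.
- cams.camera_model(name): a dict with "camera_matrix" (3x3 intrinsics, pixels), "pose" (4x4, takes a point from camera to world coordinates). Camera axes: x right, y down, z forward; pixel columns grow to the right and rows downward; lengths in m; the calibration is good to about 2 mm. The wrist camera is an equidistant fisheye: a pixel r from the principal point sees the ray r / f radians off the axis. A picture is of the moment at which its call begins: read the wrist's pose just before it. camera_model takes no time and is no camera call; for the wrist camera it gives the pose at the moment of the call.
- robot.sign_off(): hands the job in, once; it reports no verdict.
Trained networks look in the newest picture that a camera, given by its name, has taken for a name from the list of things; names that differ only in an ending like _2 or _b are one class to them, and where a whole thing is asked for, a point or a joint stands for the part that bears it (a point fixed in the world has none). Each returns a list of dicts, best first, with "p" (0 to 1); they miss things now and then, are a little off and sometimes report something else, mostly with a low value. They report only what shows in the picture. A call takes as long as a camera call. They do not tell look-alikes from the thing itself.
- finder.masks_of(thing, camera): "pixels" (480x640 bool, what is visible of it) and "rect" ([left, top, width, height] in pixels, round what is visible of it).
The state is a dict: "clock": time; "qpos": joint angles; "joint_velocities": joint speeds; "joint_efforts": joint torques, N m; "position": TCP position; "tcp_rot": TCP orientation; "wrist_force": force on the tool from outside, world axes, zero at the start; "wrist_torque": the same for the moment, N m; "width": finger opening in m.
Only numpy, scipy, OpenCV 4.12 (cv2) and the standard library are available. Lean on these libraries where they do the work, as an engineer would, in place of code of your own. Each camera call takes 0.05 s, during which the arm holds its last target.

## Task

Check the hinge bore of the tortilla press with the double-ended plug gauge lying on its wooden rest: slide the thin go end into the bore fully home, until the handle's shoulder meets the bush, then draw it out and offer up the thick no-go end, its short pilot nose in the bore, and press it in line with the bore with about 10 N for a moment to confirm it refuses to enter. Then lay the gauge back in the saddles of its rest, lying the way it lay at the start, and let go; never push the gauge against the press with more than 35 N, and leave everything else where it is.

Things in the scene. Friction and masses are not known exactly. Their poses are not given: they have to be found in the camera images.
- gauge_mid (a point): Centre of the loose double-ended plug gauge, on its axis, mid-handle. The gauge is straight, 126 mm long and lies level along its own y (z up at the start). Dark wooden handle, to be gripped across x from above: square bar 26 (x) by 26 (z) mm, y -25 to +25. Steel go plug at +y, steel no-go plug at -y.
- go_tip (a point): Centre of the end face of the thin go plug (16 mm diameter, 45 mm long, y +25 to +70 from gauge_mid, rim rounded 1.5 mm), 70 mm from gauge_mid along the gauge's +y. Axes as gauge_mid.
- go_seat (a point): Point on the go plug's axis 45 mm from gauge_mid along +y, 20 mm ahead of the handle's shoulder: with the go end fully home, from either side, it lies in the middle of the bore's length (y = 0 of point lug).
- nogo_tip (a point): Centre of the end face of the pilot nose, 56 mm from gauge_mid along the gauge's -y. No-go plug: 24 mm diameter, y -25 to -50, then the coaxial pilot nose, 14 mm diameter, y -50 to -56. When refused, the pilot is 6 mm inside the bore and the 24 mm shoulder bears on the bush face.
- lug (a point): Nominal bore centre, middle of the press's fixed hinge lug, 70 mm above the table. The bore runs level, right through, along y; z is up. The bore's axis is parallel to y but really off this point by an unmeasured amount, new every time: up to 5 mm either way in x and up to 5 mm either way in z, so it must be found by feel or by eye. It stays put when pushed.
- press: Lower half of the tortilla press, fixed; origin on the table under point lug, same axes. Lug 70 (x) by 34 (y) mm, 106 mm tall, on a foot 50 mm thick in y, 22 mm high. In it a steel bush: 58 mm outer diameter, faces at y = -20 and +20 mm, bore 18 mm diameter, open at both ends, square rims. Round plate 190 mm wide, top 29 mm high, centre at x = +135 mm.
- gauge: The whole gauge, about 250 g; origin and axes as gauge_mid.
- rest: Fixed wooden gauge rest, origin on the table under its centre: board 75 (x) by 120 (y) by 12 mm, two saddles 12 mm thick in y, tops 52 mm high, with slots along y: at y = +42 mm 24 mm wide, floor 42 mm high, for the go plug; at y = -40 mm 32 mm wide, floor 38 mm high, for the no-go plug. The gauge lies with gauge_mid 50 mm above the origin, axes as the rest's (go end to +y).
- bowl: Bystander: small glazed bowl, 110 mm across, 50 mm tall; origin at its underside.
- spatula: Bystander: steel spatula, 260 mm long, lying; origin at its underside.
- warmer: Bystander: round red plastic tortilla warmer with lid, 200 mm across, 94 mm tall; origin at its underside.
- mug: Bystander: mug, 80 mm across, 90 mm tall; origin at its underside.
- salt: Bystander: salt jar, 70 mm across, 110 mm tall; origin at its underside.
- plate: Bystander: the press's loose upper aluminium plate, 180 mm across, 24 mm tall; origin at its underside.
- bolt: Bystander: short steel hinge bolt with a square head, 92 mm long, lying; origin at its underside.
There are look-alikes about, which are no part of the job. What is shaped like the gauge but green or red is not meant.

How it is judged:
By the outcome, as a careful person would: the job done as asked, in the order asked, and still so for the second after the job is handed in, with the robot touching nothing.
It also fails if it takes over 72 s, if anything falls off the work surface, if the arm or the gripper's body presses on something with over 40 N, if the wrist force passes 120 N, or if a joint passes its speed limit or range.

## Working session

There is one attempt and no reset: what is moved stays moved. The work goes in short steps, Python scripts to look and compute and a tool call to move; the robot and the scene stay as the last step left them, time stands still between calls to the robot, and variables do not carry over. Pictures are saved under pics/ and viewed, and the job is handed in when it is done.

Besides the shell and the picture viewer there is one more tool, called after "Emit:" as name(argument=value, ...), one argument or row to a line, values as JSON. drive_tool: Moves the arm, as the interface text tells. Its arguments: {"type":"object","properties":{"targets":{"type":"array"},"force":{"type":"number"}},"required":["targets"]}

```bash
mkdir -p pics; ls; python3 - <<'E'
from bench import robot,cams,finder
import cv2,numpy as np
np.set_printoptions(precision=4,suppress=True)
s=robot.state()
for k,v in s.items(): print(k,np.array(v))
for c in ["scene","side","wrist"]:
    m=cams.camera_model(c); print(c,m["camera_matrix"],m["pose"])
    im=cams.get_image(c); cv2.imwrite(f"pics/{c}0.png",im[:,:,::-1])
print(robot.state()["clock"])
E
```

```text
pics
clock 0.0
qpos [-1.1785  0.6159 -0.0126  1.425   0.0081  1.1034 -0.0404]
joint_velocities [ 0.0007  0.0013 -0.0002 -0.0018  0.0021  0.0012  0.0021]
joint_efforts [  0.0001 -46.9205   0.2587 -17.1037   0.0098   0.0096  -0.    ]
position [0.264  0.5931 0.2491]
tcp_rot [[ 0.4066 -0.001  -0.9136]
 [ 0.9136 -0.0024  0.4066]
 [-0.0027 -1.     -0.    ]]
wrist_force [ 0.3932 -0.4555  0.095 ]
wrist_torque [0.0118 0.0224 0.0054]
width 0.08564860244795924
scene [[540.1137   0.     307.6046]
 [  0.     540.1137 239.8689]
 [  0.       0.       1.    ]] [[ 0.5329  0.6185 -0.5774  1.2781]
 [ 0.846  -0.4018  0.3505 -0.43  ]
 [-0.0152 -0.6752 -0.7374  0.977 ]
 [ 0.      0.      0.      1.    ]]
side [[618.6404   0.     319.4803]
 [  0.     618.6404 240.5116]
 [  0.       0.       1.    ]] [[-0.9953 -0.0616  0.0746  0.4455]
 [-0.0957  0.7393 -0.6665  0.8991]
 [-0.0141 -0.6705 -0.7417  1.0903]
 [ 0.      0.      0.      1.    ]]
wrist [[371.6483   0.     317.5405]
 [  0.     371.6483 239.4614]
 [  0.       0.       1.    ]] [[ 0.406   0.8798  0.2474  0.2015]
 [ 0.9139 -0.3904 -0.1114  0.6209]
 [-0.0014  0.2713 -0.9625  0.3728]
 [ 0.      0.      0.      1.    ]]
0.15
```

View images.

View pics/scene0.png

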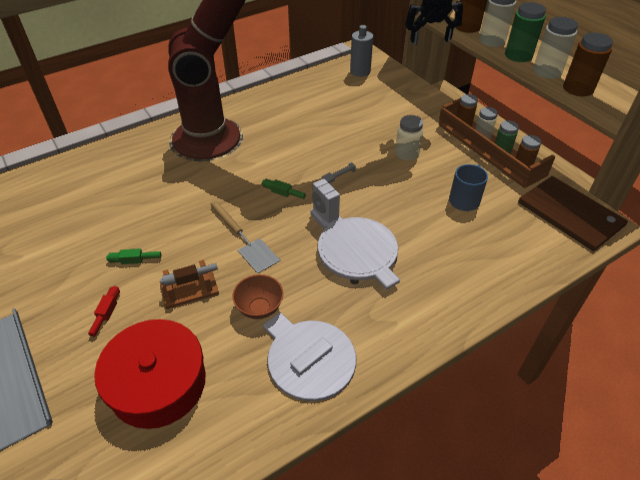

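View pics/side0.png

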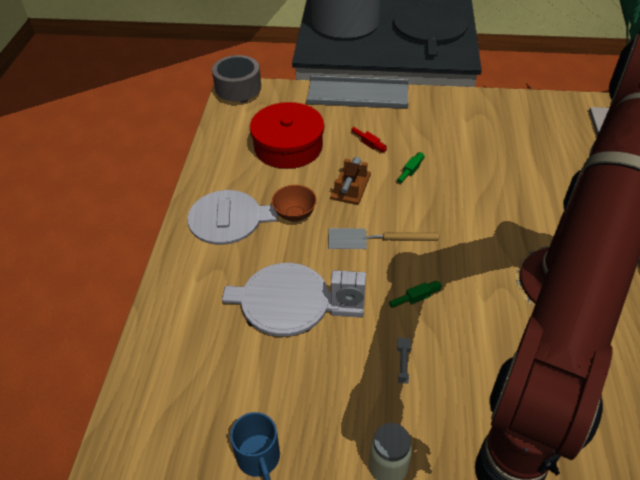

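View pics/wrist0.png

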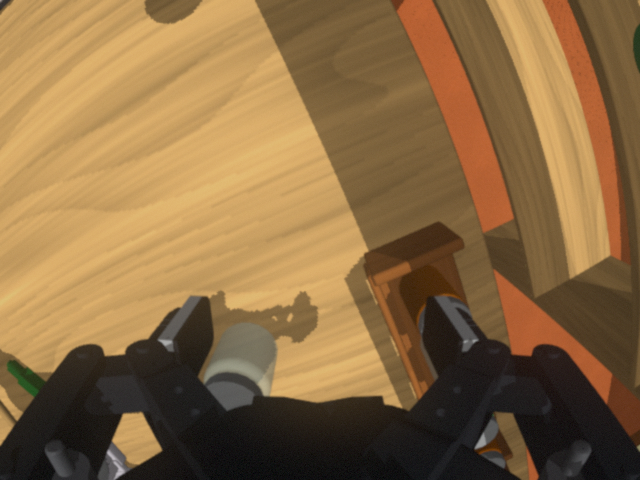

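```bash
cat > h.py <<'E'
from bench import robot,cams,finder
import cv2,numpy as np
np.set_printoptions(precision=4,suppress=True)
def ray(m,u,v):
    K=m["camera_matrix"];P=m["pose"]
    d=np.array([(u-K[0,2])/K[0,0],(v-K[1,2])/K[1,1],1.]);d/=np.linalg.norm(d)
    return P[:3,3],P[:3,:3]@d
def wray(m,u,v):
    K=m["camera_matrix"];P=m["pose"]
    a=np.array([(u-K[0,2])/K[0,0],(v-K[1,2])/K[1,1]]);r=np.linalg.norm(a)
    d=np.array([*(a/r*np.sin(r)),np.cos(r)]) if r>0 else np.array([0,0,1.])
    return P[:3,3],P[:3,:3]@d
def atz(r,z):
    o,d=r; return o+d*(z-o[2])/d[2]
def tri(rs):
    A=np.zeros((3,3));b=np.zeros(3)
    for o,d in rs:
        M=np.eye(3)-np.outer(d,d);A+=M;b+=M@o
    x=np.linalg.solve(A,b)
    return x,[np.linalg.norm((np.eye(3)-np.outer(d,d))@(x-o)) for o,d in rs]
def proj(m,X):
    P=m["pose"];c=P[:3,:3].T@(np.asarray(X)-P[:3,3]);K=m["camera_matrix"]
    return np.array([K[0,0]*c[0]/c[2]+K[0,2],K[1,1]*c[1]/c[2]+K[1,2]])
def wproj(m,X):
    P=m["pose"];c=P[:3,:3].T@(np.asarray(X)-P[:3,3]);K=m["camera_matrix"]
    r=np.hypot(c[0],c[1]);t=np.arctan2(r,c[2]);k=t/r
    return np.array([K[0,0]*c[0]*k+K[0,2],K[1,1]*c[1]*k+K[1,2]])
E
python3 - <<'E'
from h import *
for c in ["scene","side"]:
    im=cv2.imread(f"pics/{c}0.png")
    M=cams.camera_model(c)
    for t in ["gauge","rest","press","bolt","spatula","bowl","salt"]:
        for d in finder.masks_of(t,c)[:5]:
            if d["p"]<.15: continue
            ys,xs=np.nonzero(d["pixels"]);
            print(c,t,round(d["p"],2),d["rect"],xs.mean().round(1),ys.mean().round(1),atz(ray(M,xs.mean(),ys.mean()),0.04))
a=cv2.imread("pics/scene0.png");b=cv2.imread("pics/side0.png")
def z(im,x,y,w,h,n,k):cv2.imwrite(n,cv2.resize(im[y:y+h,x:x+w],None,fx=k,fy=k,interpolation=cv2.INTER_CUBIC))
z(a,145,245,90,70,"pics/z1.png",8);z(b,320,145,70,70,"pics/z2.png",8)
z(a,295,165,110,80,"pics/z3.png",7);z(b,310,255,80,70,"pics/z4.png",8)
E
```

```text
scene gauge 0.93 [263.5, 178.6, 41.3, 20.3] 282.4 188.1 [0.3556 0.0574 0.04  ]
scene gauge 0.83 [159.7, 262.2, 55.1, 20.0] 186.2 273.9 [ 0.484  -0.2673  0.04  ]
scene gauge 0.69 [88.7, 286.0, 34.0, 54.0] 104.1 309.3 [ 0.4783 -0.453   0.04  ]
scene gauge 0.59 [104.0, 249.1, 55.9, 15.8] 131.0 255.4 [ 0.3636 -0.3525  0.04  ]
scene rest 0.97 [164.1, 260.4, 54.5, 45.9] 189.1 289.1 [ 0.5268 -0.2791  0.04  ]
scene rest 0.55 [162.7, 264.4, 54.0, 20.0] 186.6 273.7 [ 0.4838 -0.2662  0.04  ]
scene press 0.6 [309.8, 178.2, 89.6, 112.2] 352.3 240.7 [0.6039 0.1017 0.04  ]
scene bolt 0.3 [160.2, 265.8, 57.9, 18.0] 185.5 274.0 [ 0.4834 -0.2687  0.04  ]
scene spatula 0.87 [212.4, 201.7, 67.7, 72.5] 248.6 243.3 [ 0.4783 -0.1065  0.04  ]
scene bowl 0.91 [233.6, 275.3, 47.6, 43.0] 257.4 295.5 [ 0.623  -0.1619  0.04  ]
scene salt 0.69 [393.8, 112.7, 30.4, 45.8] 409.0 136.9 [0.3661 0.4675 0.04  ]
side gauge 0.88 [349.8, 124.6, 35.4, 26.7] 369.1 139.4 [ 0.4535 -0.4195  0.04  ]
side gauge 0.84 [342.7, 157.8, 19.0, 33.1] 350.7 173.1 [ 0.4944 -0.2808  0.04  ]
side gauge 0.73 [389.0, 283.5, 50.7, 19.8] 415.8 294.0 [0.3332 0.0904 0.04  ]
side gauge 0.68 [397.3, 153.2, 24.1, 32.1] 410.6 166.8 [ 0.3433 -0.317   0.04  ]
side rest 0.61 [328.9, 157.1, 43.8, 44.2] 350.6 185.4 [ 0.4917 -0.235   0.04  ]
side rest 0.29 [339.4, 159.9, 21.9, 34.0] 350.5 173.8 [ 0.4946 -0.2781  0.04  ]
side press 0.67 [221.8, 262.9, 140.5, 73.6] 295.7 297.8 [0.5855 0.122  0.04  ]
side bolt 0.94 [398.5, 337.4, 11.9, 47.1] 403.4 358.1 [0.3586 0.2493 0.04  ]
side bolt 0.29 [184.5, 190.4, 93.4, 52.2] 227.2 216.6 [ 0.7773 -0.1026  0.04  ]
side spatula 0.81 [331.2, 229.4, 105.2, 20.7] 369.4 237.4 [ 0.4378 -0.0638  0.04  ]
side bowl 0.83 [276.1, 184.3, 39.7, 38.9] 293.8 202.1 [ 0.6253 -0.1645  0.04  ]
side salt 0.61 [368.1, 424.2, 43.4, 53.3] 389.8 452.5 [0.3812 0.4414 0.04  ]
```

View pics/z1.png

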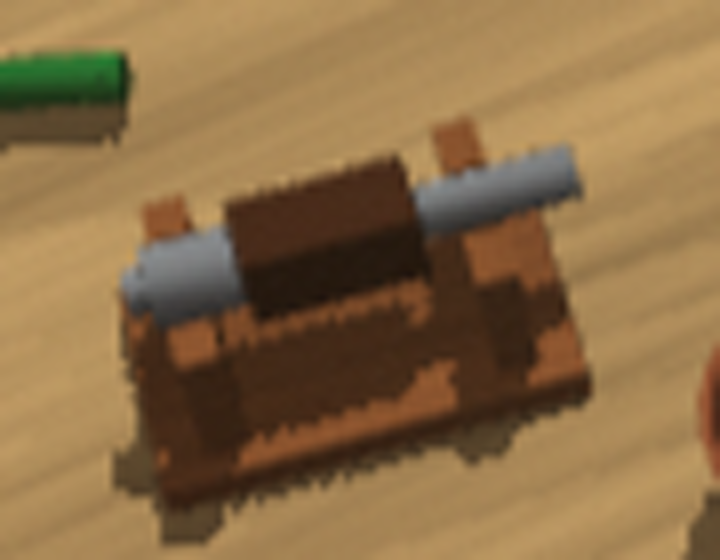

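View pics/z2.png

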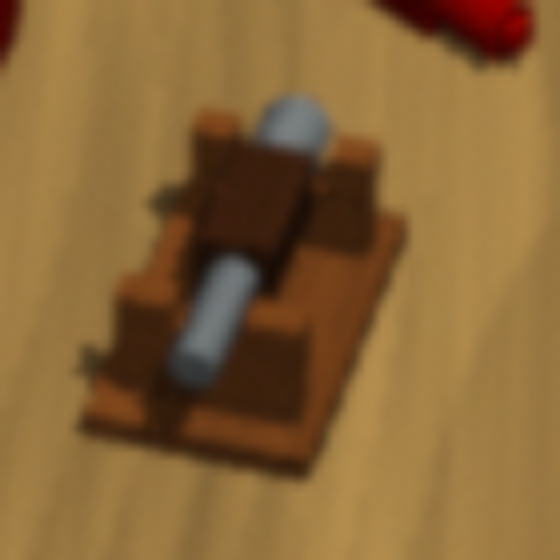

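View pics/z3.png

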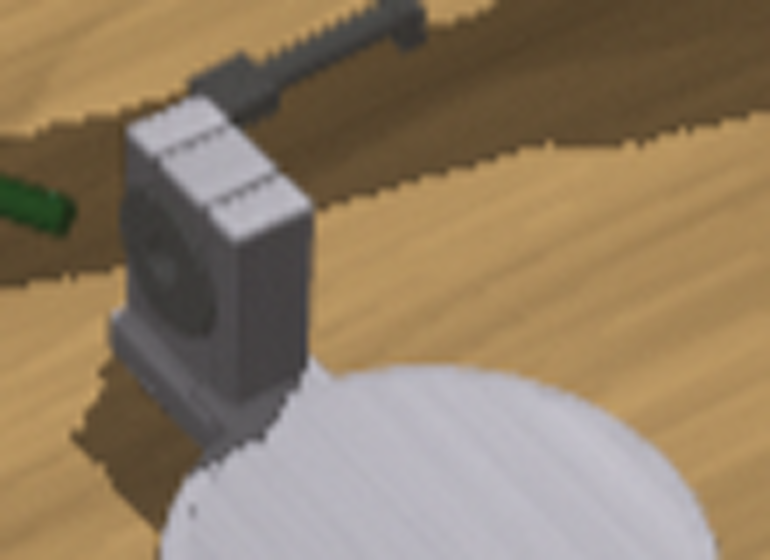

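View pics/z4.png

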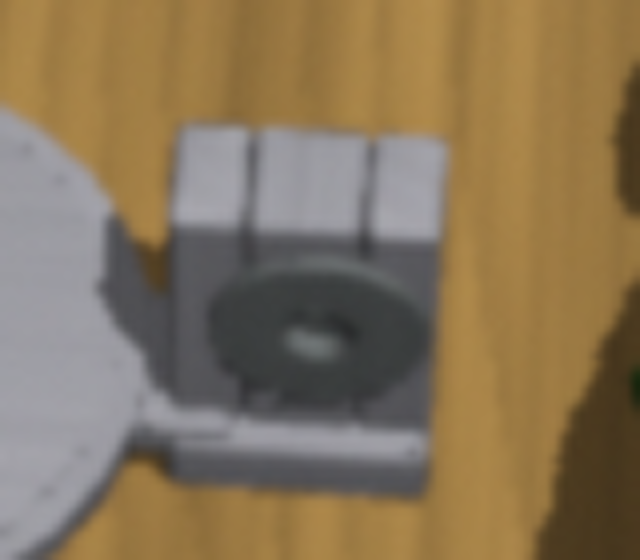

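```bash
python3 - <<'E'
from h import *
A=cams.camera_model("scene");B=cams.camera_model("side")
def s1(u,v,ox,oy,k): return (ox+u/k-.0,oy+v/k)
g=lambda p,q:tri([ray(A,*p),ray(B,*q)])
print("gotip",g(s1(575,172,145,245,8),s1(195,368,320,145,8)))
print("pilot",atz(ray(A,*s1(125,285,145,245,8)),.05))
print("nogo far end", atz(ray(B,*s1(302,105,320,145,8)),.06))
# handle top corners
for p in [(228,203),(400,157),(432,220),(245,258)]: print(atz(ray(A,*s1(*p,145,245,8)),.063))
for p in [(232,145),(310,152),(275,255),(200,240)]: print(atz(ray(B,*s1(*p,320,145,8)),.063))
print("lug top corners scene")
for p in [(128,125),(203,95),(315,208),(235,243)]: print(atz(ray(A,*s1(*p,295,165,7)),.106))
for p in [(178,125),(447,138),(440,240),(172,225)]: print(atz(ray(B,*s1(*p,310,255,8)),.106))
print("bore side", atz(ray(B,*s1(320,335,310,255,8)),.07), "bore scene",atz(ray(A,*s1(163,265,295,165,7)),.07))
E
```

```text
gotip (array([ 0.5066, -0.2028,  0.0483]), [np.float64(0.0018880051901768709), np.float64(0.0018880051901771198)])
pilot [ 0.4793 -0.3238  0.05  ]
nogo far end [ 0.479  -0.3166  0.06  ]
[ 0.479  -0.2907  0.063 ]
[ 0.4896 -0.2441  0.063 ]
[ 0.515 -0.246  0.063]
[ 0.4995 -0.2943  0.063 ]
[ 0.4998 -0.292   0.063 ]
[ 0.4752 -0.2906  0.063 ]
[ 0.4833 -0.2417  0.063 ]
[ 0.5068 -0.2467  0.063 ]
lug top corners scene
[0.4453 0.0951 0.106 ]
[0.4464 0.1255 0.106 ]
[0.5153 0.1253 0.106 ]
[0.5149 0.0932 0.106 ]
[0.5104 0.0955 0.106 ]
[0.4415 0.0939 0.106 ]
[0.4417 0.1271 0.106 ]
[0.5092 0.1281 0.106 ]
bore side [0.4708 0.1323 0.07  ] bore scene [0.4789 0.0877 0.07  ]
```

Emit:
drive_tool(
  targets=[
    [0, 79, 0, -0.23, 0, -0.45, 100],
    [0, 79, 0, -0.23, 0, -0.45, 100],
    [0, 79, 0, -0.23, 0, -0.45, 100],
    [0, 79, 0, -0.23, 0, -0.45, 100],
    [0, 79, 0, -0.23, 0, -0.45, 100],
    [0, 79, 0, -0.23, 0, -0.45, 100],
    [0, 79, 0, -0.23, 0, -0.45, 100],
    [0, 79, 0, -0.23, 0, -0.45, 100],
  ],
)

```text
clock: 1.65
position: [0.5167, 0.2812, 0.2507]
tcp_rot: [[0.999, 0.001, 0.054], [-0.054, 0.001, 0.999], [0.001, -1.0, 0.001]]
wrist_force: [1.0, 1.3, -0.3]
width: 0.0851
```

```bash
cat >> h.py <<'E'
def snap(c,n):
    m=cams.camera_model(c); im=cams.get_image(c); cv2.imwrite(f"pics/{n}.png",im[:,:,::-1])
    np.save(f"pics/{n}.npy",m["pose"]); return m,im
E
python3 - <<'E'
from h import *
m,im=snap("wrist","w1")
print(wproj(m,[.478,.1305,.07]),wproj(m,[.478,.1105,.106]))
E
```

```text
[286.2018 370.9007] [285.569  409.3351]
```

View pics/w1.png

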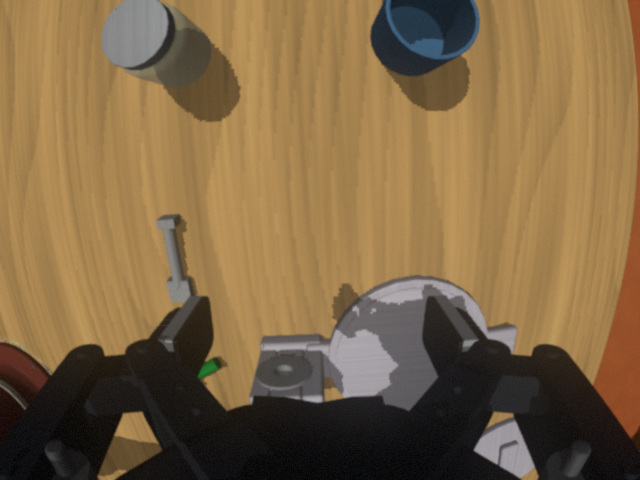

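Emit:
drive_tool(
  targets=[
    [-35, -3, 0, -0.037, 0.08, -0.043, 100],
    [-35, -3, 0, -0.037, 0.08, -0.043, 100],
    [-35, -3, 0, -0.037, 0.08, -0.043, 100],
    [-35, -3, 0, -0.037, 0.08, -0.043, 100],
    [-35, -3, 0, -0.037, 0.08, -0.043, 100],
    [-35, -3, 0, -0.037, 0.08, -0.043, 100],
  ],
)

```text
clock: 2.3
position: [0.4764, 0.2424, 0.1696]
tcp_rot: [[1.0, -0.011, -0.012], [0.003, -0.573, 0.82], [-0.016, -0.82, -0.572]]
wrist_force: [0.4, -0.7, 0.1]
width: 0.0854
```

```bash
python3 - <<'E'
from h import *
print(robot.state()["position"],robot.state()["tcp_rot"])
m,im=snap("wrist","w2")
cv2.imwrite("pics/w2z.png",cv2.resize(im[180:360,200:420,::-1],None,fx=3.5,fy=3.5,interpolation=cv2.INTER_CUBIC))
E
```

```text
[0.4764 0.2424 0.1696] [[ 0.9999 -0.0114 -0.012 ]
 [ 0.0033 -0.5725  0.8199]
 [-0.0162 -0.8198 -0.5724]]
```

View pics/w2.png

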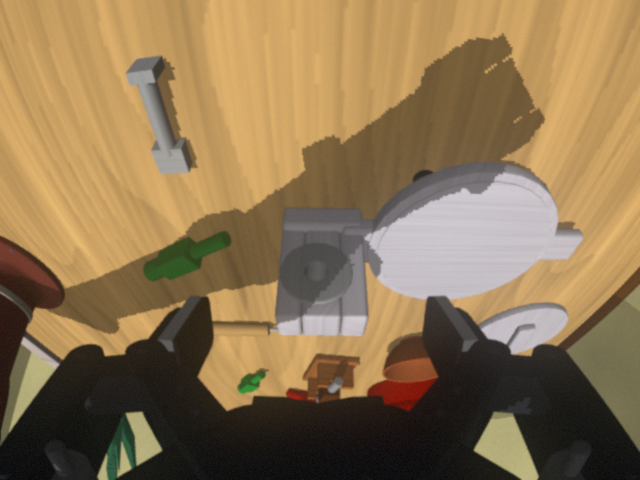

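View pics/w2z.png

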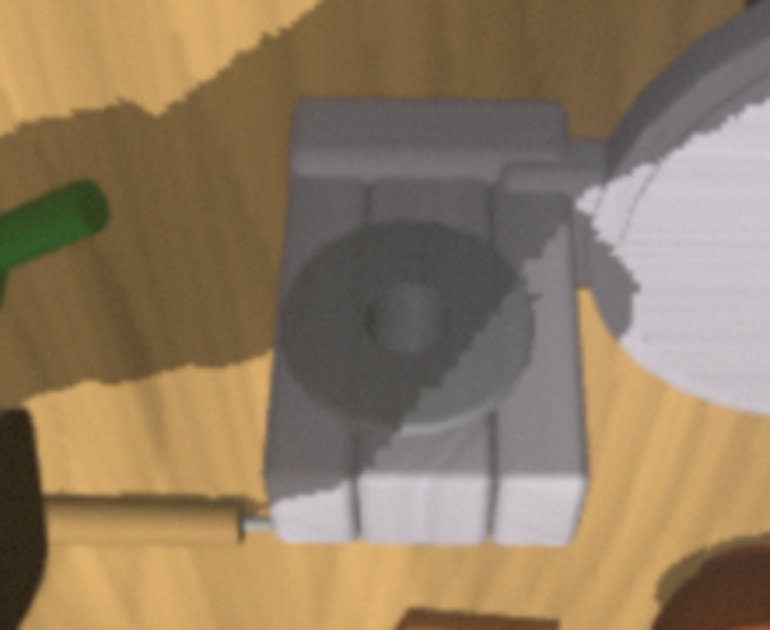

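```bash
python3 - <<'E'
from h import *
im=cv2.imread("pics/w1.png")
cv2.imwrite("pics/w1z.png",cv2.resize(im[325:410,235:345],None,fx=7,fy=7,interpolation=cv2.INTER_CUBIC))
E
```

```text
(no output)
```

View pics/w1z.png

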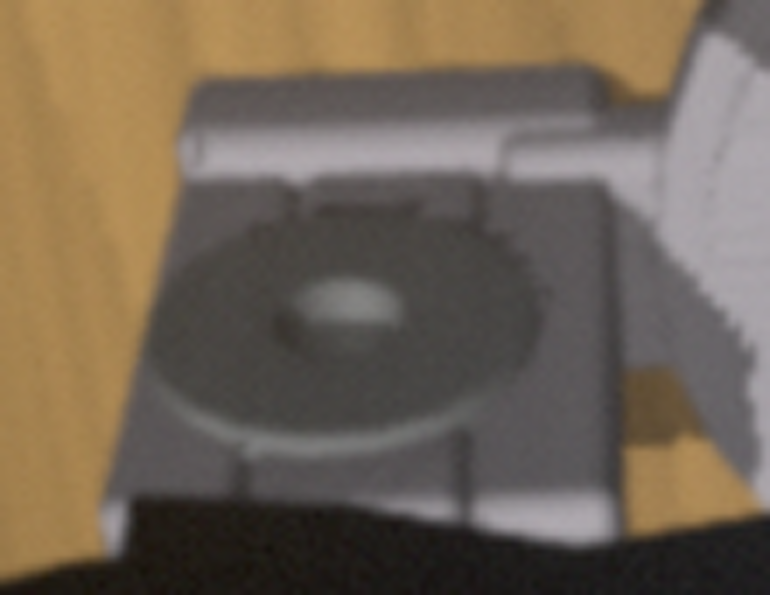

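```bash
python3 - <<'E'
from h import *
from scipy.optimize import least_squares
W=cams.camera_model("wrist")
def mod(n): 
    m=dict(W); m["pose"]=np.load(f"pics/{n}.npy"); return m
M1,M2=mod("w1"),mod("w2");A=cams.camera_model("scene");B=cams.camera_model("side")
z1=lambda u,v:(235+u/7-.43,325+v/7-.43)
z2=lambda u,v:(200+u/3.5-.36,180+v/3.5-.36)
print("bore",tri([wray(M1,*z1(339,317)),wray(M2,*z2(404,319))]))
print("bush",tri([wray(M1,*z1(347,321)),wray(M2,*z2(407.5,322))]))
for a,b in [((103,498),(266,472)),((618,490),(587,477)),((195,85),(297,100)),((605,68),(565,101))]:
    print(tri([wray(M1,*z1(*a)),wray(M2,*z2(*b))]))
obs=[]
S=lambda u,v:(295+u/7-.43,165+v/7-.43); T=lambda u,v:(310+u/8-.44,255+v/8-.44)
for f,p,cs in [(wproj,(M1,z1),[((-35,17,106),(103,498)),((35,17,106),(618,490)),((-35,25,0),(195,85)),((35,25,0),(605,68))]),
 (wproj,(M2,z2),[((-35,17,106),(266,472)),((35,17,106),(587,477)),((-35,-17,106),(281,542)),((35,-17,106),(575,546)),((-35,25,0),(297,100)),((35,25,0),(565,101))]),
 (proj,(A,S),[((-35,-17,106),(128,125)),((-35,17,106),(203,95)),((35,17,106),(315,208)),((35,-17,106),(235,243))]),
 (proj,(B,T),[((35,-17,106),(178,125)),((-35,-17,106),(447,138)),((-35,17,106),(440,240)),((35,17,106),(172,225))])]:
    for X,uv in cs: obs.append((f,p[0],np.array(X)/1e3,np.array(p[1](*uv))))
def res(q,o=obs):
    c,s=np.cos(q[2]),np.sin(q[2]);R=np.array([[c,-s,0],[s,c,0],[0,0,1]]);t=np.array([q[0],q[1],0])
    return np.concatenate([f(m,R@X+t)-uv for f,m,X,uv in o])
for o in (obs,obs[:10]):
    r=least_squares(res,[.478,.11,0],args=(o,),loss="soft_l1");print(r.x,np.degrees(r.x[2]));print(res(r.x,o).reshape(-1,2).round(1).tolist())
y=r.x[1]+.020
for m,uv in((M1,z1(339,317)),(M2,z2(404,319)),(M1,z1(347,321)),(M2,z2(407.5,322))):
    o,d=wray(m,*uv);print(o+d*(y-o[1])/d[1])
E
```

```text
bore (array([0.4739, 0.1291, 0.0663]), [np.float64(0.00045980630216518463), np.float64(0.00045980630216524193)])
bush (array([0.4749, 0.1285, 0.0666]), [np.float64(0.0006375209868869827), np.float64(0.0006375209868869632)])
(array([0.4453, 0.1266, 0.1045]), [np.float64(8.60671888703029e-05), np.float64(8.606718887029142e-05)])
(array([0.5133, 0.1258, 0.1041]), [np.float64(0.0005223247574117205), np.float64(0.0005223247574116519)])
(array([0.4448, 0.1303, 0.    ]), [np.float64(5.450049089968833e-05), np.float64(5.450049089962354e-05)])
(array([ 0.5134,  0.1306, -0.0007]), [np.float64(0.00012072239731229465), np.float64(0.00012072239731249134)])
[0.479  0.1093 0.0026] 0.15167332197602446
[[-1.6, 1.3], [0.3, 1.0], [-1.1, -2.8], [0.5, -2.6], [-1.8, 1.9], [1.9, 1.7], [-1.9, 1.1], [0.3, 1.1], [-1.1, -3.1], [1.0, -2.3], [-0.9, 0.6], [0.1, -0.2], [0.5, -0.1], [-0.0, 0.4], [-1.2, -0.8], [-0.8, -0.3], [-0.7, 0.0], [-1.8, -0.4]]
[0.4795 0.1083 0.0155] 0.8882882235555666
[[-1.2, 2.4], [0.6, 1.4], [-0.9, -1.8], [0.6, -2.2], [-1.3, 2.8], [2.1, 2.0], [-0.9, 1.8], [1.0, 1.3], [-0.9, -1.9], [1.1, -1.9]]
[0.4742 0.1283 0.065 ]
[0.4735 0.1283 0.0659]
[0.4754 0.1283 0.0661]
[0.4743 0.1283 0.0667]
```

Emit:
drive_tool(
  targets=[
    [8, 0, 0, 0.0, -0.041, -0.029, 100],
    [35, 0, 0, 0, 0.24, -0.518, 100],
    [35, 0, 0, 0, 0.24, -0.518, 100],
    [35, 0, 0, 0, 0.24, -0.518, 100],
    [35, 0, 0, 0, 0.24, -0.518, 100],
    [35, 0, 0, 0, 0.24, -0.518, 100],
    [35, 0, 0, 0, 0.24, -0.518, 100],
    [35, 0, 0, 0, 0.24, -0.518, 100],
  ],
)

```text
clock: 3.15
position: [0.4768, -0.1093, 0.2536]
tcp_rot: [[1.0, -0.01, 0.005], [-0.005, 0.001, 1.0], [-0.01, -1.0, 0.0]]
wrist_force: [1.6, 0.0, 0.6]
width: 0.0855
```

```bash
python3 - <<'E'
from h import *
s=robot.state();print(s["position"],s["tcp_rot"],s["qpos"])
E
```

```text
[ 0.4768 -0.1093  0.2536] [[ 0.9999 -0.0105  0.0047]
 [-0.0047  0.0005  1.    ]
 [-0.0105 -0.9999  0.0005]] [-0.0962  0.3857  0.3862  1.8721 -0.1752  0.9276  0.3666]
```

Emit:
drive_tool(
  targets=[
    [0, 12, 0.6, 0.003, 0.03, -0.205, 100],
    [0, 12, 0.6, 0.003, 0.03, -0.205, 100],
    [0, 12, 0.6, 0.003, 0.03, -0.205, 100],
    [0, 12, 0.6, 0.003, 0.03, -0.205, 100],
    [0, 12, 0.6, 0.003, 0.03, -0.205, 100],
    [0, 12, 0.6, 0.003, 0.03, -0.205, 100],
    [0, 12, 0.6, 0.003, 0.03, -0.205, 100],
  ],
)

```text
clock: 3.85
position: [0.4805, -0.3091, 0.2222]
tcp_rot: [[0.978, -0.024, 0.208], [-0.208, 0.002, 0.978], [-0.024, -1.0, -0.003]]
wrist_force: [0.8, 0.3, 0.0]
width: 0.0857
```

```bash
python3 - <<'E'
from h import *
s=robot.state();print(s["position"],s["tcp_rot"],s["qpos"])
m,im=snap("wrist","w3")
for d in finder.masks_of("gauge","wrist"):
    ys,xs=np.nonzero(d["pixels"]);print(round(d["p"],2),d["rect"],xs.mean(),ys.mean())
E
```

```text
[ 0.4805 -0.3091  0.2222] [[ 0.9779 -0.0239  0.2079]
 [-0.2079  0.0024  0.9781]
 [-0.0239 -0.9997 -0.0026]] [ 0.258   0.5592  0.4301  1.6875 -0.256   0.9736  0.5701]
0.7 [311.0, 83.9, 37.9, 158.7] 329.5945701357466 168.36402714932126
0.64 [274.4, 315.8, 111.3, 60.6] 324.7666792310592 347.66867696946855
0.63 [175.7, 216.4, 38.3, 86.9] 198.26821370750136 262.79654614139235
0.51 [507.2, 1.2, 131.0, 82.2] 578.6330611761922 36.33416163767601
```

View pics/w3.png

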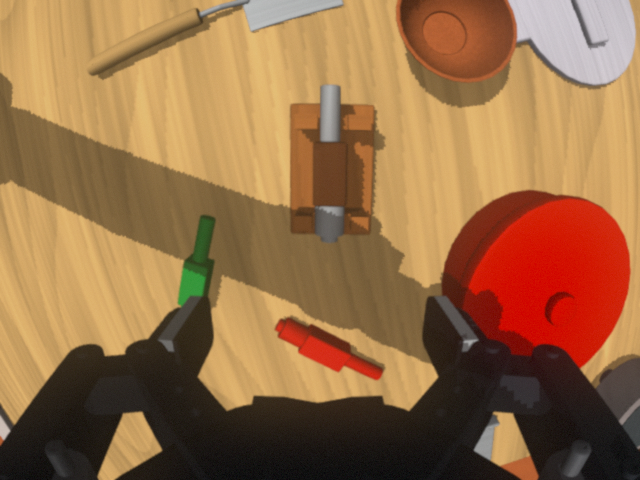

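```bash
python3 - <<'E'
from h import *
im=cv2.imread("pics/w3.png")
cv2.imwrite("pics/w3z.png",cv2.resize(im[78:248,270:400],None,fx=3.5,fy=3.5,interpolation=cv2.INTER_CUBIC))
E
```

```text
(no output)
```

View pics/w3z.png

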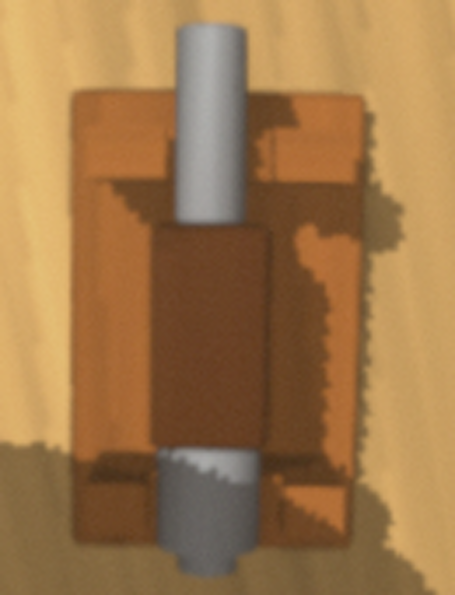

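```bash
cat >> h.py <<'E'
def wmod(n):
    m=dict(cams.camera_model("wrist")); m["pose"]=np.load(f"pics/{n}.npy"); return m
E
python3 - <<'E'
from h import *
m=wmod("w3")
f=lambda u,v:(270+u/3.5-.36,78+v/3.5-.36)
c=[atz(wray(m,*f(*p)),.063) for p in [(153,226),(268,226),(264,447),(153,445)]]
print(np.array(c),np.mean(c,0))
a=(c[0]+c[1])/2-(c[2]+c[3])/2;print(np.linalg.norm(a),np.degrees(np.arctan2(-a[0],a[1])), np.linalg.norm(c[0]-c[1]))
g=atz(wray(m,*f(211,25)),.058); p=atz(wray(m,*f(208,575)),.057);print(g,p,np.linalg.norm(g-p),np.degrees(np.arctan2(-(g-p)[0],(g-p)[1])),(g*56+p*70)/126)
E
```

```text
[[ 0.4874 -0.2447  0.063 ]
 [ 0.5116 -0.2497  0.063 ]
 [ 0.5013 -0.2972  0.063 ]
 [ 0.4774 -0.2918  0.063 ]] [ 0.4944 -0.2708  0.063 ]
0.04840934445303243 -12.187504848405757 0.02471881758220591
[ 0.5088 -0.2036  0.058 ] [ 0.483  -0.3252  0.057 ] 0.12437879544696114 -12.010419051415841 [ 0.4945 -0.2712  0.0574]
```

Emit:
drive_tool(
  targets=[
    [0, 0, -1.4, 0.006, 0.0, 0.04, 100],
    [0, 0, -1.4, 0.006, 0.04, 0.04, 100],
    [0, 0, -1.4, 0.006, 0.08, 0.04, 100],
    [0, 0, -1.4, 0.006, 0.08, 0.04, 100],
    [0, 0, -1.4, 0.006, 0.08, 0.04, 100],
  ],
)

```text
clock: 4.45
position: [0.4936, -0.2707, 0.1415]
tcp_rot: [[0.979, -0.002, 0.205], [-0.205, -0.004, 0.979], [-0.001, -1.0, -0.004]]
wrist_force: [0.3, -0.4, -0.1]
width: 0.0855
```

```bash
python3 - <<'E'
from h import *
s=robot.state();print(s["position"],s["tcp_rot"],s["wrist_force"])
m,im=snap("wrist","w4")
cv2.imwrite("pics/w4z.png",im[200:420,180:480,::-1].repeat(2,0).repeat(2,1))
E
```

```text
[ 0.4936 -0.2707  0.1415] [[ 0.9787 -0.002   0.2052]
 [-0.2052 -0.0035  0.9787]
 [-0.0012 -1.     -0.0038]] [ 0.3243 -0.3948 -0.1011]
```

View pics/w4z.png

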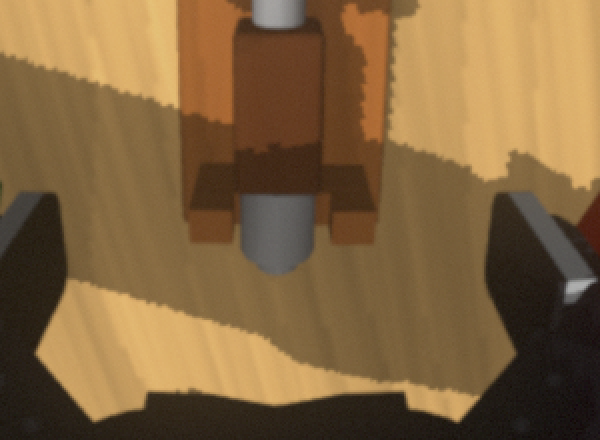

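```bash
python3 - <<'E'
from h import *
m=wmod("w4");m3=wmod("w3")
f=lambda u,v:(180+u/2-.25,200+v/2-.25)
f3=lambda u,v:(270+u/3.5-.36,78+v/3.5-.36)
P=[]
for a,b in [((153,226),(237,33)),((268,226),(322,33)),((264,447),(322,193)),((153,445),(236,193))]:
    t=tri([wray(m3,*f3(*a)),wray(m,*f(*b))]);print(t, atz(wray(m,*f(*b)),.063));P.append(t[0])
print(np.mean(P,0))
E
```

```text
(array([ 0.4877, -0.2448,  0.0605]), [np.float64(0.00040150145468400916), np.float64(0.00040150145468384447)]) [ 0.4883 -0.2444  0.063 ]
(array([ 0.5116, -0.2497,  0.0611]), [np.float64(0.00010810233102965356), np.float64(0.00010810233102970487)]) [ 0.5115 -0.2492  0.063 ]
(array([ 0.5018, -0.2975,  0.0618]), [np.float64(0.000568514535596762), np.float64(0.000568514535596535)]) [ 0.5024 -0.297   0.063 ]
(array([ 0.4773, -0.2918,  0.0629]), [np.float64(5.236052730192054e-07), np.float64(5.23605272955313e-07)]) [ 0.4774 -0.2918  0.063 ]
[ 0.4946 -0.2709  0.0616]
```

Emit:
drive_tool(
  targets=[
    [0, 0, 0, 0.001, 0.045, 0, 100],
    [0, 0, 0, 0.001, 0.075, 0, 100],
    [0, 0, 0, 0.001, 0.09, 0, 100],
    [0, 0, 0, 0.001, 0.09, 0, 100],
    [0, 0, 0, 0.001, 0.09, 0, 60],
    [0, 0, 0, 0.001, 0.09, 0, 20],
    [0, 0, 0, 0.001, 0.09, 0, 10],
    [0, 0, 0, 0.001, 0.09, 0, 10],
  ],
  force=70,
)

```text
clock: 5.3
position: [0.4946, -0.2723, 0.0519]
tcp_rot: [[0.978, -0.0, 0.207], [-0.207, -0.005, 0.978], [0.001, -1.0, -0.005]]
wrist_force: [0.5, -0.4, 0.6]
width: 0.0283
```

Emit:
drive_tool(
  targets=[
    [0, 0, 0, 0, 0, 0, 5],
    [0, 0, 0, 0, 0, 0, 5],
    [0, 0, 0, 0, 0, 0, 5],
    [0, 0, 0, 0, 0, 0, 5],
  ],
)

```text
clock: 5.7
position: [0.4951, -0.2725, 0.052]
tcp_rot: [[0.978, 0.001, 0.207], [-0.207, -0.005, 0.978], [0.002, -1.0, -0.005]]
wrist_force: [0.5, 1.1, 6.4]
width: 0.0249
```

```bash
python3 - <<'E'
from h import *
s=robot.state();print(s["position"],s["tcp_rot"],s["wrist_force"],s["wrist_torque"])
m,im=snap("wrist","w5")
cv2.imwrite("pics/w5z.png",im[200:420,180:480,::-1].repeat(2,0).repeat(2,1))
E
```

```text
[ 0.4951 -0.2725  0.052 ] [[ 0.9784  0.0006  0.2069]
 [-0.2068 -0.0048  0.9784]
 [ 0.0016 -1.     -0.0046]] [0.4979 1.0918 6.437 ] [ 0.1498 -0.0859 -0.0215]
```

View pics/w5.png

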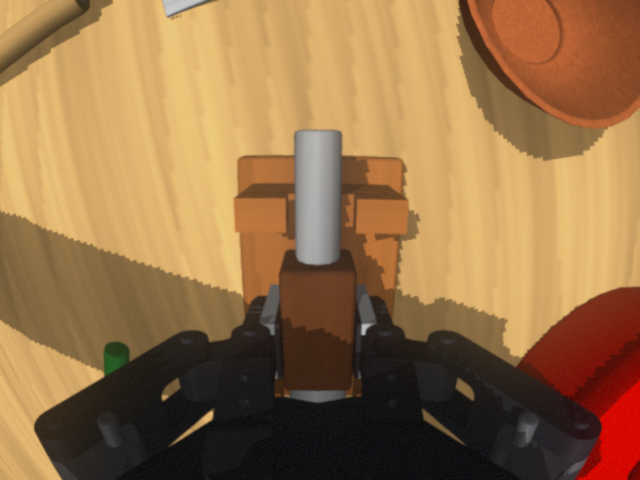

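Emit:
drive_tool(
  targets=[
    [0, 0, 0, 0, -0.02, 0, 5],
    [0, 0, 0, 0, -0.05, 0, 5],
    [0, 0, 0, 0, -0.08, 0, 5],
    [0, 0, 0, 0, -0.1, 0, 5],
    [0, 0, 0, 0, -0.1, 0, 5],
    [0, 0, 0, 0, -0.1, 0, 5],
  ],
)

```text
clock: 6.35
position: [0.4935, -0.271, 0.1499]
tcp_rot: [[0.978, -0.004, 0.207], [-0.207, -0.003, 0.978], [-0.003, -1.0, -0.003]]
wrist_force: [-0.0, 0.5, -2.8]
width: 0.0245
```

```bash
python3 - <<'E'
from h import *
s=robot.state();print(s["position"],s["tcp_rot"],s["wrist_force"],s["wrist_torque"],s["width"])
R=np.array(s["tcp_rot"]);p=np.array(s["position"])
T=np.array([[1,0,0],[0,0,1],[0,-1,0]],float)
from scipy.spatial.transform import Rotation as Ro
print(Ro.from_matrix(R.T@T).as_rotvec(degrees=True), R.T@(np.array([.474,-.03,.15])-p))
E
```

```text
[ 0.4935 -0.271   0.1499] [[ 0.9784 -0.0036  0.2065]
 [-0.2065 -0.0027  0.9784]
 [-0.0029 -1.     -0.0033]] [-0.0027  0.4751 -2.7579] [ 0.0189 -0.0371 -0.0203] 0.02451158008539871
[  0.1734 -11.9184  -0.1873] [-0.0689 -0.0006  0.2318]
```

Emit:
drive_tool(
  targets=[
    [0.1, -6, -0.1, -0.01, 0, 0.035, 5],
    [0.2, -11.9, -0.2, -0.03, 0, 0.08, 5],
    [0.2, -11.9, -0.2, -0.045, 0, 0.12, 5],
    [0.2, -11.9, -0.2, -0.055, 0, 0.16, 5],
    [0.2, -11.9, -0.2, -0.062, 0, 0.2, 5],
    [0.2, -11.9, -0.2, -0.069, 0, 0.232, 5],
    [0.2, -11.9, -0.2, -0.069, 0, 0.232, 5],
    [0.2, -11.9, -0.2, -0.069, 0, 0.232, 5],
  ],
)

```text
clock: 7.15
position: [0.4735, -0.0295, 0.1485]
tcp_rot: [[1.0, -0.002, -0.002], [0.002, -0.001, 1.0], [-0.002, -1.0, -0.001]]
wrist_force: [0.4, -0.7, -1.6]
width: 0.0251
```

```bash
cat >> h.py <<'E'
from scipy.spatial.transform import Rotation as Ro
T0=np.array([[1,0,0],[0,0,1],[0,-1,0]],float)
def rel(p,T=T0):
    s=robot.state();R=np.array(s["tcp_rot"]);q=np.array(s["position"])
    print("t",round(s["clock"],2),"pos",q,"F",np.array(s["wrist_force"]),"M",np.array(s["wrist_torque"]),"w",round(s["width"],4))
    print("rot",Ro.from_matrix(R.T@T).as_rotvec(degrees=True),"shift",R.T@(np.array(p)-q))
E
python3 - <<'E'
from h import *
rel([.474,-.012,.069])
E
```

```text
t 7.15 pos [ 0.4735 -0.0295  0.1485] F [ 0.3944 -0.6991 -1.6452] M [-0.0465  0.0224 -0.0105] w 0.0251
rot [ 0.0497  0.1191 -0.1007] shift [0.0007 0.0795 0.0176]
```

Emit:
drive_tool(
  targets=[
    [0, 0, 0, 0.0005, 0.03, 0, 5],
    [0, 0, 0, 0.0005, 0.06, 0, 5],
    [0, 0, 0, 0.0005, 0.079, 0.01, 5],
    [0, 0, 0, 0.0005, 0.079, 0.018, 5],
    [0, 0, 0, 0.0005, 0.079, 0.018, 5],
    [0, 0, 0, 0.0005, 0.079, 0.018, 5],
  ],
)

```text
clock: 7.75
position: [0.476, -0.0133, 0.0717]
tcp_rot: [[1.0, 0.004, 0.001], [-0.001, -0.001, 1.0], [0.004, -1.0, -0.001]]
wrist_force: [0.3, -0.1, -2.0]
width: 0.0246
```

```bash
python3 - <<'E'
from h import *
rel([.474,-.012,.069])
for c in ["scene","side","wrist"]:
    m,im=snap(c,c+"6")
    if c=="scene": print(proj(m,[.474,.089,.067]));a=im[160:250,270:390]
    if c=="side": print(proj(m,[.474,.129,.067]));b=im[230:330,300:400]
cv2.imwrite("pics/s6.png",cv2.resize(a[:,:,::-1],None,fx=6,fy=6,interpolation=cv2.INTER_CUBIC))
cv2.imwrite("pics/d6.png",cv2.resize(b[:,:,::-1],None,fx=6,fy=6,interpolation=cv2.INTER_CUBIC))
E
```

```text
t 7.75 pos [ 0.476  -0.0133  0.0717] F [ 0.2808 -0.1274 -2.0232] M [-0.0056 -0.0256  0.0131] w 0.0246
rot [ 0.0838 -0.0657  0.2078] shift [-0.002   0.0027  0.0013]
[317.6243 202.3805]
[348.5088 296.3546]
```

View pics/s6.png

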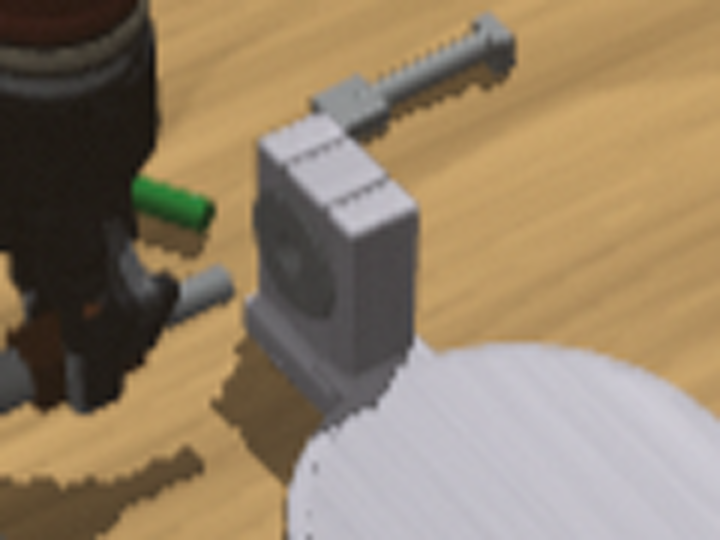

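View pics/d6.png

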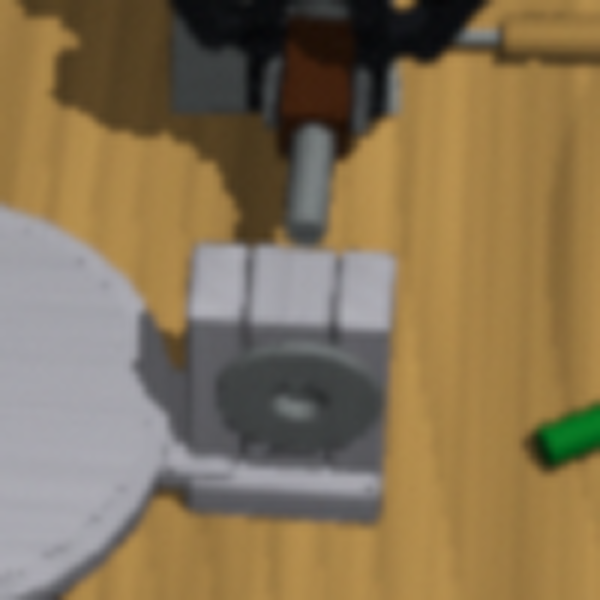

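View pics/wrist6.png

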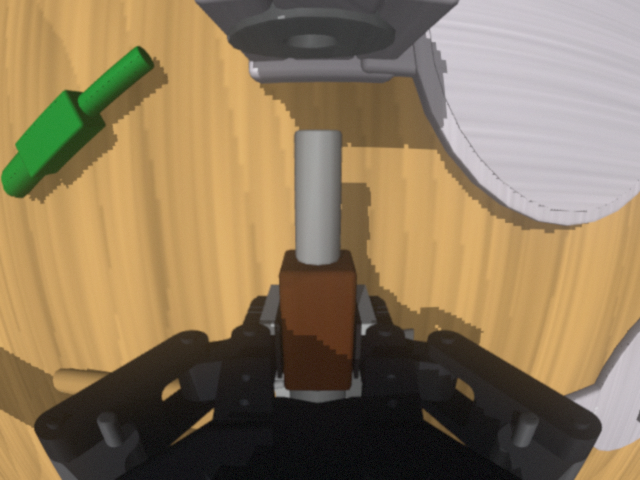

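```bash
python3 - <<'E'
from h import *
im=cv2.imread("pics/wrist6.png")
cv2.imwrite("pics/w6z.png",cv2.resize(im[0:150,220:420],None,fx=4,fy=4,interpolation=cv2.INTER_CUBIC))
E
```

```text
(no output)
```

View pics/w6z.png

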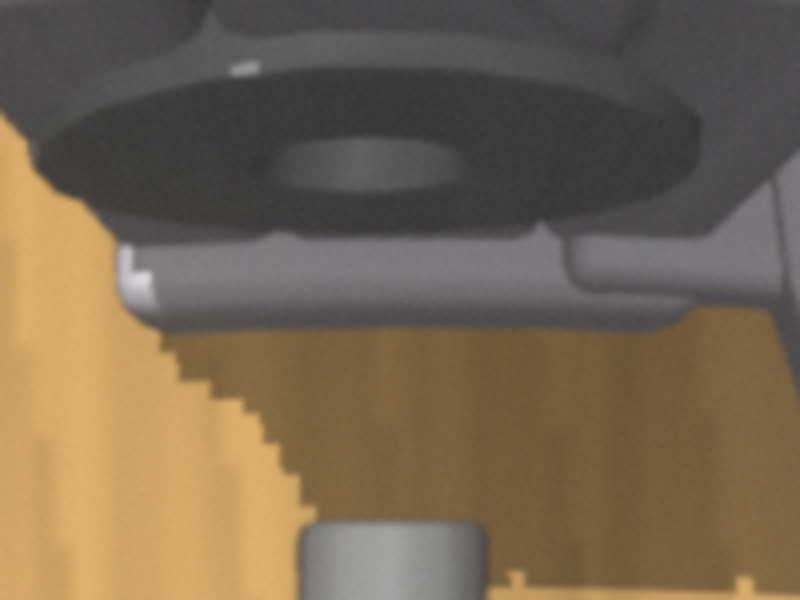

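```bash
python3 - <<'E'
from h import *
for i in range(3):
    s=robot.state();print(np.array(s["position"]),s["clock"]); 
    cams.get_image("wrist")
m=wmod("wrist6"); 
A=cams.camera_model("scene");B=cams.camera_model("side")
p=np.array(robot.state()["position"])
for y in (.087,.089,.091):
    o,d=wray(m,311.7,40.9);print("bore",o+d*(y-o[1])/d[1])
for z in (.0765,.0785): print("tip top",atz(wray(m,318.3,130),z), p)
tip=p+[0,.0715,-.002]
print("scene tip pred",proj(A,tip),"obs",270+225/6-.4,160+282/6-.4,"bore pred",proj(A,[.4735,.089,.067]),"obs",270+290/6-.4,160+257/6-.4)
print("side tip pred",proj(B,tip),"obs",300+307/6-.4,230+225/6-.4,"bore pred",proj(B,[.4735,.129,.067]),"obs",300+299/6-.4,230+400/6-.4)
J=[(proj(A,tip+np.eye(3)[i]*.001)-proj(A,tip)) for i in range(3)];print(J)
J=[(proj(B,tip+np.eye(3)[i]*.001)-proj(B,tip)) for i in range(3)];print(J)
E
```

```text
[ 0.4759 -0.0132  0.0719] 7.9
[ 0.4758 -0.013   0.0718] 7.95
[ 0.4757 -0.0129  0.0717] 8.0
bore [0.4744 0.087  0.0749]
bore [0.4743 0.089  0.0674]
bore [0.4743 0.091  0.0598]
tip top [0.4765 0.0573 0.0765] [ 0.4756 -0.0128  0.0715]
tip top [0.4765 0.0573 0.0785] [ 0.4756 -0.0128  0.0715]
scene tip pred [307.4439 206.7294] obs 307.1 206.6 bore pred [317.5129 202.262 ] obs 317.93333333333334 202.43333333333334
side tip pred [349.9197 269.2405] obs 350.7666666666667 267.1 bore pred [348.7512 296.3712] obs 349.43333333333334 296.2666666666667
[array([0.2208, 0.2417]), array([ 0.3504, -0.1575]), array([-0.0064, -0.2986])]
[array([-0.4683, -0.0305]), array([-0.0295,  0.3613]), array([ 0.0105, -0.2984])]
```

Emit:
drive_tool(
  targets=[
    [0, 0, 0, -0.002, 0.002, 0.005, 5],
    [0, 0, 0, -0.002, 0.002, 0.012, 5],
    [0, 0, 0, -0.002, 0.002, 0.018, 5],
    [0, 0, 0, -0.002, 0.002, 0.021, 5],
    [0, 0, 0, -0.002, 0.002, 0.021, 5],
    [0, 0, 0, -0.002, 0.002, 0.021, 5],
    [0, 0, 0, -0.002, 0.002, 0.021, 5],
  ],
)

```text
clock: 8.75
position: [0.4733, 0.0082, 0.069]
tcp_rot: [[1.0, 0.002, 0.001], [-0.001, -0.001, 1.0], [0.002, -1.0, -0.001]]
wrist_force: [-0.2, -0.3, -2.6]
width: 0.025
```

```bash
python3 - <<'E'
from h import *
m,im=snap("wrist","w7")
rel([.4735,.017,.069])
cv2.imwrite("pics/w7z.png",cv2.resize(im[0:160,220:420,::-1],None,fx=4,fy=3.75,interpolation=cv2.INTER_CUBIC))
E
```

```text
t 8.8 pos [0.4733 0.0082 0.069 ] F [ 0.1478  0.3708 -1.8403] M [-0.0102  0.0356  0.0186] w 0.0252
rot [ 0.0549 -0.0632  0.1081] shift [ 0.0002 -0.      0.0088]
```

View pics/w7z.png

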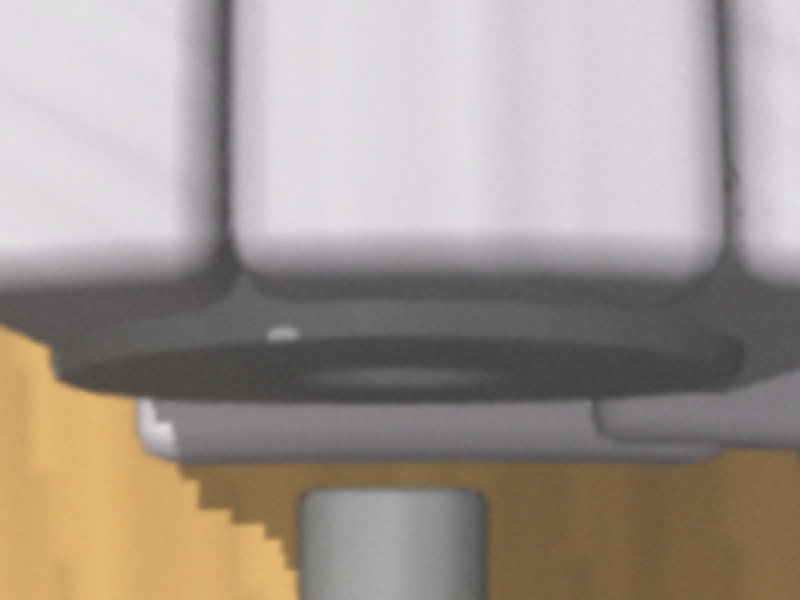

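Emit:
drive_tool(
  targets=[
    [0, 0, 0, 0.0003, 0, 0.004, 5],
    [0, 0, 0, 0.0003, 0, 0.007, 5],
    [0, 0, 0, 0.0003, 0, 0.009, 5],
    [0, 0, 0, 0.0003, 0, 0.01, 5],
    [0, 0, 0, 0.0003, 0, 0.011, 5],
    [0, 0, 0, 0.0003, 0, 0.012, 5],
  ],
)

```text
clock: 9.4
position: [0.4737, 0.0202, 0.0689]
tcp_rot: [[1.0, 0.002, 0.001], [-0.001, -0.001, 1.0], [0.002, -1.0, -0.001]]
wrist_force: [0.1, -1.4, -3.3]
width: 0.025
```

Emit:
drive_tool(
  targets=[
    [0, 0, 0, 0, 0, 0.001, 5],
    [0, 0, 0, 0, 0, 0.002, 5],
    [0, 0, 0, 0, 0, 0.003, 5],
    [0, 0, 0, 0, 0, 0.004, 5],
  ],
)

```text
clock: 9.8
position: [0.4737, 0.0243, 0.0689]
tcp_rot: [[1.0, 0.002, 0.001], [-0.001, -0.001, 1.0], [0.002, -1.0, -0.001]]
wrist_force: [0.2, -1.7, -4.0]
width: 0.0248
```

Emit:
drive_tool(
  targets=[
    [0, 0, 0, 0, 0.0003, 0.002, 5],
    [0, 0, 0, 0, 0.0003, 0.004, 5],
    [0, 0, 0, 0, 0.0003, 0.006, 5],
    [0, 0, 0, 0, 0.0003, 0.008, 5],
  ],
)

```text
clock: 10.2
position: [0.4736, 0.0329, 0.0686]
tcp_rot: [[1.0, 0.002, 0.0], [-0.0, -0.0, 1.0], [0.002, -1.0, -0.0]]
wrist_force: [-0.3, -1.0, -2.4]
width: 0.0248
```

```bash
python3 - <<'E'
from h import *
m,im=snap("wrist","w8")
rel([.4735,.017,.069])
m,im=snap("side","side8")
cv2.imwrite("pics/d8.png",cv2.resize(im[230:330,300:400,::-1],None,fx=6,fy=6,interpolation=cv2.INTER_CUBIC))
E
```

```text
t 10.25 pos [0.4736 0.0334 0.0686] F [ 0.5286 -0.6128 -3.6125] M [-0.075  -0.0755 -0.0271] w 0.0255
rot [0.0055 0.0245 0.0952] shift [-0.0001 -0.0004 -0.0164]
```

View pics/w8.png

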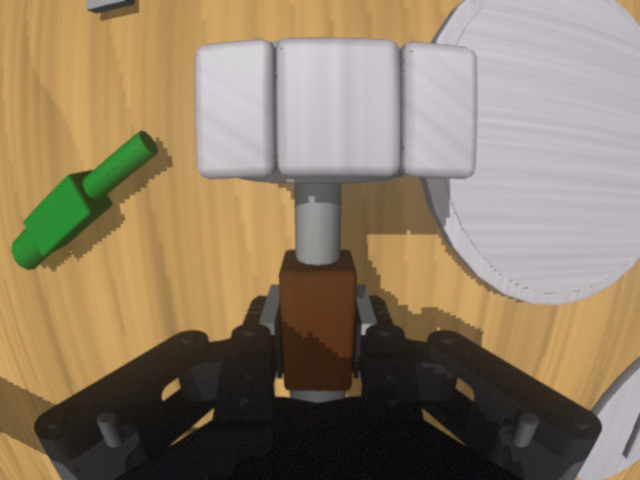

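View pics/d8.png

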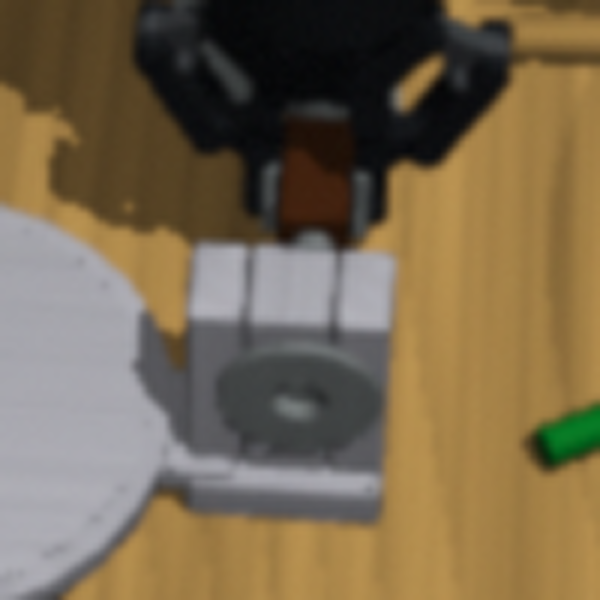

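Emit:
drive_tool(
  targets=[
    [0, 0, 0, 0, 0.0, 0.004, 5],
    [0, 0, 0, 0, 0.0, 0.008, 5],
    [0, 0, 0, 0, 0.0, 0.012, 5],
    [0, 0, 0, 0, 0.0, 0.016, 5],
    [0, 0, 0, 0, 0.0, 0.02, 5],
    [0, 0, 0, 0, 0.0, 0.023, 5],
  ],
)

```text
clock: 10.9
position: [0.4736, 0.0562, 0.0686]
tcp_rot: [[1.0, 0.002, -0.0], [0.0, -0.0, 1.0], [0.002, -1.0, -0.0]]
wrist_force: [0.1, 0.6, -2.3]
width: 0.0252
```

Emit:
drive_tool(
  targets=[
    [0, 0, 0, 0, 0.0, 0.001, 5],
    [0, 0, 0, 0, 0.0, 0.002, 5],
    [0, 0, 0, 0, 0.0, 0.003, 5],
  ],
)

```text
clock: 11.2
position: [0.4736, 0.0584, 0.0686]
tcp_rot: [[1.0, 0.002, 0.001], [-0.001, -0.001, 1.0], [0.002, -1.0, -0.001]]
wrist_force: [-0.2, -0.2, -3.4]
width: 0.0255
```

Emit:
drive_tool(
  targets=[
    [0, 0, 0, 0, 0.0, 0.001, 5],
    [0, 0, 0, 0, 0.0, 0.002, 5],
  ],
)

```text
clock: 11.4
position: [0.4736, 0.0604, 0.0686]
tcp_rot: [[1.0, 0.002, 0.001], [-0.001, -0.001, 1.0], [0.002, -1.0, -0.001]]
wrist_force: [0.5, 0.5, -1.9]
width: 0.0249
```

Emit:
drive_tool(
  targets=[
    [0, 0, 0, 0, 0.0, 0.001, 5],
    [0, 0, 0, 0, 0.0, 0.001, 5],
  ],
)

```text
clock: 11.6
position: [0.4736, 0.0617, 0.0686]
tcp_rot: [[1.0, 0.002, 0.0], [-0.0, -0.001, 1.0], [0.002, -1.0, -0.001]]
wrist_force: [0.1, -0.2, -2.2]
width: 0.0248
```

Emit:
drive_tool(
  targets=[
    [0, 0, 0, 0, 0.0, 0.001, 5],
    [0, 0, 0, 0, 0.0, 0.001, 5],
  ],
)

```text
clock: 11.8
position: [0.4736, 0.0627, 0.0686]
tcp_rot: [[1.0, 0.002, 0.0], [-0.0, -0.001, 1.0], [0.002, -1.0, -0.001]]
wrist_force: [0.4, -1.4, -3.4]
width: 0.0255
```

Emit:
drive_tool(
  targets=[
    [0, 0, 0, 0, 0.0, 0.001, 5],
    [0, 0, 0, 0, 0.0, 0.001, 5],
  ],
)

```text
clock: 12.0
position: [0.4736, 0.0629, 0.0686]
tcp_rot: [[1.0, 0.002, 0.001], [-0.001, -0.001, 1.0], [0.002, -1.0, -0.001]]
wrist_force: [-0.7, -1.5, -2.7]
width: 0.0253
```

Emit:
drive_tool(
  targets=[
    [0, 0, 0, 0, 0.0, 0.001, 5],
    [0, 0, 0, 0, 0.0, 0.001, 5],
  ],
)

```text
clock: 12.2
position: [0.4736, 0.063, 0.0687]
tcp_rot: [[1.0, 0.002, 0.002], [-0.002, -0.003, 1.0], [0.002, -1.0, -0.003]]
wrist_force: [0.0, -4.8, -2.0]
width: 0.025
```

Emit:
drive_tool(
  targets=[
    [0, 0, 0, 0, 0.0, 0.001, 5],
    [0, 0, 0, 0, 0.0, 0.002, 5],
    [0, 0, 0, 0, 0.0, 0.002, 5],
  ],
)

```text
clock: 12.5
position: [0.4736, 0.0631, 0.0687]
tcp_rot: [[1.0, 0.002, 0.003], [-0.003, -0.005, 1.0], [0.002, -1.0, -0.005]]
wrist_force: [-0.4, -9.1, -0.3]
width: 0.0252
```

```bash
python3 - <<'E'
from h import *
m,im=snap("wrist","w9")
rel([.4735,.017,.069])
cv2.imwrite("pics/w9z.png",cv2.resize(im[150:420,220:420,::-1],None,fx=2,fy=2))
E
```

```text
t 12.55 pos [0.4736 0.0631 0.0687] F [-1.4515 -8.0267 -0.765 ] M [-1.7379  0.1792  0.1294] w 0.0252
rot [ 0.2776 -0.1915  0.1261] shift [ 0.0001 -0.0001 -0.0461]
```

View pics/w9z.png

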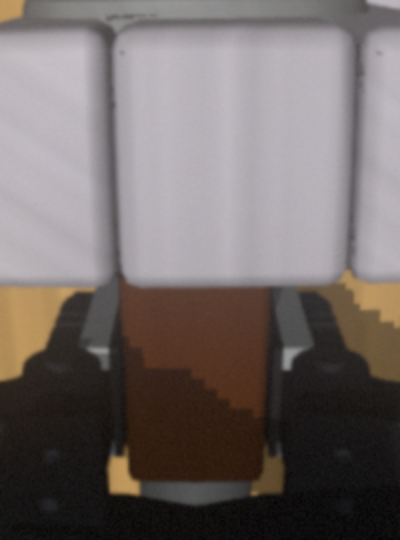

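Emit:
drive_tool(
  targets=[
    [0, 0, 0, 0, 0.0, -0.006, 5],
    [0, 0, 0, 0, 0, -0.012, 5],
    [0, 0, 0, 0, 0, -0.022, 5],
    [0, 0, 0, 0, 0, -0.034, 5],
    [0, 0, 0, 0, 0, -0.046, 5],
    [0, 0, 0, 0, 0, -0.06, 5],
    [0, 0, 0, 0, 0, -0.075, 5],
    [0, 0, 0, 0, 0, -0.085, 5],
  ],
)

```text
clock: 13.35
position: [0.4735, -0.0207, 0.0688]
tcp_rot: [[1.0, 0.002, 0.003], [-0.003, -0.001, 1.0], [0.002, -1.0, -0.001]]
wrist_force: [0.0, -0.1, -1.7]
width: 0.0251
```

```bash
python3 - <<'E'
from h import *
rel([.474,-.02,.18])
E
```

```text
t 13.35 pos [ 0.4735 -0.0207  0.0688] F [ 0.0338 -0.0909 -1.7081] M [-0.0105 -0.0406 -0.0027] w 0.0251
rot [ 0.0826 -0.167   0.117 ] shift [ 0.0007 -0.1112  0.0006]
```

Emit:
drive_tool(
  targets=[
    [0, -0.2, 0.1, 0, -0.03, 0, 5],
    [0, -0.2, 0.1, 0, -0.07, 0, 5],
    [0, -0.2, 0.1, 0, -0.11, 0, 5],
    [0, -0.2, 0.1, 0, -0.11, 0.04, 5],
    [0, -0.2, 0.1, 0, -0.11, 0.085, 5],
    [0, -0.2, 0.1, 0, -0.11, 0.13, 5],
    [0, -0.2, 0.1, 0, -0.11, 0.175, 5],
    [0, -0.2, 0.1, 0, -0.11, 0.21, 5],
  ],
)

```text
clock: 14.15
position: [0.4728, 0.1945, 0.1784]
tcp_rot: [[1.0, -0.001, -0.006], [0.006, 0.001, 1.0], [-0.001, -1.0, 0.001]]
wrist_force: [0.1, 1.2, -2.3]
width: 0.025
```

Emit:
drive_tool(
  targets=[
    [0, 0, 0, 0, 0, 0.015, 5],
    [0, 0, 0, 0, 0, 0.025, 5],
    [0, 0, 0, 0, 0, 0.025, 5],
    [0, 0, 0, 0, 0, 0.025, 5],
  ],
)

```text
clock: 14.55
position: [0.4737, 0.2143, 0.1785]
tcp_rot: [[1.0, -0.0, -0.0], [0.0, -0.002, 1.0], [-0.0, -1.0, -0.002]]
wrist_force: [0.4, -0.5, -2.0]
width: 0.0253
```

```bash
python3 - <<'E'
from h import *
rel([.4736,.206,.0686])
E
```

```text
t 14.55 pos [0.4737 0.2143 0.1785] F [ 0.3607 -0.5217 -2.0399] M [-0.0653 -0.0495 -0.0075] w 0.0253
rot [ 0.1262  0.0042 -0.0073] shift [-0.0001  0.1099 -0.008 ]
```

Emit:
drive_tool(
  targets=[
    [0, 0, 0, 0, 0.03, 0, 5],
    [0, 0, 0, 0, 0.065, 0, 5],
    [0, 0, 0, 0, 0.095, 0, 5],
    [0, 0, 0, 0, 0.11, 0, 5],
    [0, 0, 0, 0, 0.11, -0.008, 5],
    [0, 0, 0, 0, 0.11, -0.008, 5],
    [0, 0, 0, 0, 0.11, -0.008, 5],
  ],
)

```text
clock: 15.25
position: [0.4747, 0.2073, 0.0698]
tcp_rot: [[1.0, 0.003, -0.0], [0.0, -0.0, 1.0], [0.003, -1.0, -0.0]]
wrist_force: [-0.4, 0.4, -2.6]
width: 0.0248
```

```bash
python3 - <<'E'
from h import *
m,im=snap("side","side10")
rel([.4736,.19,.0686])
cv2.imwrite("pics/d10.png",cv2.resize(im[230:370,280:420,::-1],None,fx=4,fy=4,interpolation=cv2.INTER_CUBIC))
rel([.4736,.19,.0686])
E
```

```text
t 15.3 pos [0.4746 0.208  0.0698] F [ 0.3151  0.4647 -1.8667] M [-0.0401  0.0023  0.0365] w 0.0249
rot [-0.0108  0.0802  0.1537] shift [-0.001   0.0012 -0.018 ]
t 15.3 pos [0.4746 0.208  0.0698] F [ 0.3151  0.4647 -1.8667] M [-0.0401  0.0023  0.0365] w 0.0249
rot [-0.0108  0.0802  0.1537] shift [-0.001   0.0012 -0.018 ]
```

View pics/d10.png

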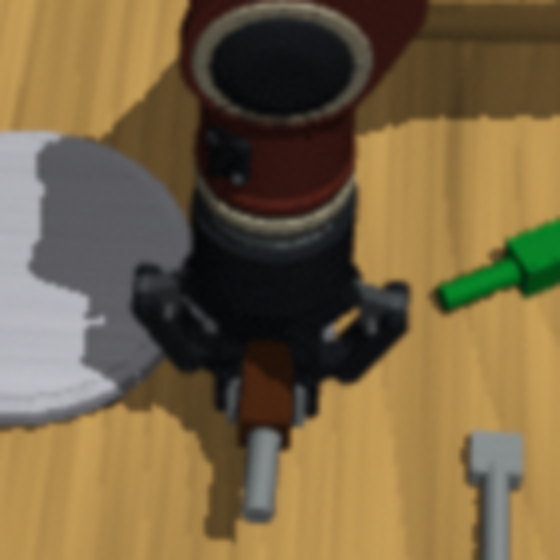

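Emit:
drive_tool(
  targets=[
    [0, 0, 0.1, -0.0007, 0.001, -0.006, 5],
    [0, 0, 0.1, -0.0007, 0.001, -0.012, 5],
    [0, 0, 0.1, -0.0007, 0.001, -0.017, 5],
    [0, 0, 0.1, -0.0007, 0.001, -0.018, 5],
    [0, 0, 0.1, -0.0007, 0.001, -0.018, 5],
  ],
)

```text
clock: 15.8
position: [0.4729, 0.1901, 0.0676]
tcp_rot: [[1.0, -0.002, -0.002], [0.002, -0.001, 1.0], [-0.002, -1.0, -0.001]]
wrist_force: [-0.0, -0.7, -2.2]
width: 0.0252
```

```bash
python3 - <<'E'
from h import *
rel([.4736,.18,.0686])
m,im=snap("scene","scene11")
cv2.imwrite("pics/s11.png",cv2.resize(im[130:250,280:400,::-1],None,fx=5,fy=5,interpolation=cv2.INTER_CUBIC))
E
```

```text
t 15.8 pos [0.4729 0.1901 0.0676] F [-0.0319 -0.6743 -2.2123] M [-0.0429  0.0075 -0.05  ] w 0.0252
rot [ 0.0404  0.1289 -0.0943] shift [ 0.0007 -0.001  -0.0101]
```

View pics/s11.png

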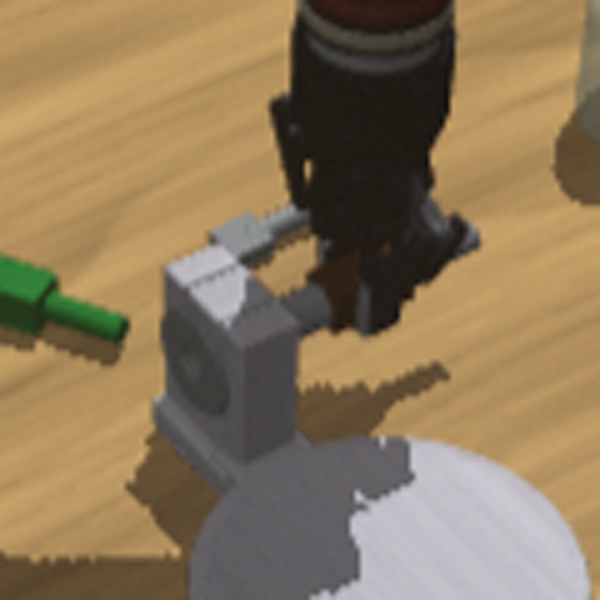

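Emit:
drive_tool(
  targets=[
    [0, 0, 0, 0.0006, -0.0008, 0, 5],
    [0, 0, 0, 0.0006, -0.0008, -0.002, 5],
    [0, 0, 0, 0.0006, -0.0008, -0.004, 5],
    [0, 0, 0, 0.0006, -0.0008, -0.005, 5],
    [0, 0, 0, 0.0006, -0.0008, -0.005, 5],
  ],
)

```text
clock: 16.35
position: [0.4734, 0.1852, 0.0683]
tcp_rot: [[1.0, -0.002, -0.003], [0.003, -0.001, 1.0], [-0.002, -1.0, -0.001]]
wrist_force: [0.4, 0.8, -1.8]
width: 0.025
```

Emit:
drive_tool(
  targets=[
    [0, 0, 0, 0, 0, -0.001, 5],
    [0, 0, 0, 0, 0, -0.002, 5],
    [0, 0, 0, 0, 0, -0.002, 5],
  ],
)

```text
clock: 16.65
position: [0.4734, 0.1833, 0.0683]
tcp_rot: [[1.0, -0.002, -0.003], [0.003, -0.001, 1.0], [-0.002, -1.0, -0.001]]
wrist_force: [-0.3, 0.4, -2.4]
width: 0.0248
```

Emit:
drive_tool(
  targets=[
    [0, 0, 0, 0, 0, -0.001, 5],
    [0, 0, 0, 0, 0, -0.002, 5],
    [0, 0, 0, 0, 0, -0.002, 5],
  ],
)

```text
clock: 16.95
position: [0.4734, 0.1813, 0.0683]
tcp_rot: [[1.0, -0.002, -0.003], [0.003, -0.001, 1.0], [-0.002, -1.0, -0.001]]
wrist_force: [0.4, 0.6, -2.5]
width: 0.0249
```

Emit:
drive_tool(
  targets=[
    [0, 0, 0, 0, 0, -0.001, 5],
    [0, 0, 0, 0, 0, -0.002, 5],
    [0, 0, 0, 0, 0, -0.002, 5],
  ],
)

```text
clock: 17.25
position: [0.4735, 0.1793, 0.0683]
tcp_rot: [[1.0, -0.002, -0.003], [0.003, -0.001, 1.0], [-0.002, -1.0, -0.001]]
wrist_force: [1.0, -0.8, -2.3]
width: 0.0255
```

Emit:
drive_tool(
  targets=[
    [0, 0, 0, 0, 0, -0.001, 5],
    [0, 0, 0, 0, 0, -0.001, 5],
  ],
)

```text
clock: 17.45
position: [0.4735, 0.1783, 0.0683]
tcp_rot: [[1.0, -0.002, -0.003], [0.003, -0.001, 1.0], [-0.002, -1.0, -0.001]]
wrist_force: [-0.7, 0.4, -1.8]
width: 0.0245
```

Emit:
drive_tool(
  targets=[
    [0, 0, 0, 0, 0, -0.001, 5],
    [0, 0, 0, 0, 0, -0.002, 5],
    [0, 0, 0, 0, 0, -0.002, 5],
  ],
)

```text
clock: 17.75
position: [0.4734, 0.1779, 0.0684]
tcp_rot: [[1.0, -0.002, -0.004], [0.004, 0.001, 1.0], [-0.002, -1.0, 0.001]]
wrist_force: [-0.5, 3.9, -2.5]
width: 0.0247
```

Emit:
drive_tool(
  targets=[
    [0, 0, 0, 0, 0, -0.001, 5],
    [0, 0, 0, 0, 0, -0.001, 5],
  ],
)

```text
clock: 17.95
position: [0.4734, 0.1779, 0.0685]
tcp_rot: [[1.0, -0.002, -0.005], [0.005, 0.002, 1.0], [-0.002, -1.0, 0.002]]
wrist_force: [-0.2, 6.1, -1.6]
width: 0.0251
```

Emit:
drive_tool(
  targets=[
    [0, 0, 0, 0, 0, -0.001, 5],
    [0, 0, 0, 0, 0, -0.0015, 5],
    [0, 0, 0, 0, 0, -0.0015, 5],
  ],
)

```text
clock: 18.25
position: [0.4733, 0.1778, 0.0685]
tcp_rot: [[1.0, -0.001, -0.006], [0.006, 0.004, 1.0], [-0.001, -1.0, 0.004]]
wrist_force: [-0.7, 8.5, -1.8]
width: 0.0248
```

Emit:
drive_tool(
  targets=[
    [0, 0, 0, 0, 0, 0, 5],
    [0, 0, 0, 0, 0, 0, 5],
    [0, 0, 0, 0, 0, 0, 5],
  ],
)

```text
clock: 18.55
position: [0.4733, 0.1778, 0.0685]
tcp_rot: [[1.0, -0.001, -0.006], [0.006, 0.004, 1.0], [-0.001, -1.0, 0.004]]
wrist_force: [0.5, 8.8, -1.6]
width: 0.0248
```

Emit:
drive_tool(
  targets=[
    [0, 0, 0, 0, 0, -0.001, 5],
    [0, 0, 0, 0, 0, -0.001, 5],
    [0, 0, 0, 0, 0, -0.001, 5],
    [0, 0, 0, 0, 0, -0.001, 5],
    [0, 0, 0, 0, 0, -0.001, 5],
    [0, 0, 0, 0, 0, -0.001, 5],
    [0, 0, 0, 0, 0, -0.001, 5],
  ],
)

```text
clock: 19.25
position: [0.4733, 0.1778, 0.0686]
tcp_rot: [[1.0, -0.001, -0.007], [0.007, 0.005, 1.0], [-0.001, -1.0, 0.005]]
wrist_force: [-1.9, 9.9, -2.6]
width: 0.025
```

```bash
python3 - <<'E'
from h import *
m,im=snap("scene","scene12")
rel([.4736,.18,.0686])
cv2.imwrite("pics/s12.png",cv2.resize(im[130:250,280:400,::-1],None,fx=5,fy=5,interpolation=cv2.INTER_CUBIC))
E
```

```text
t 19.3 pos [0.4733 0.1777 0.0686] F [-0.6636 10.7249 -2.119 ] M [ 1.9541  0.1076 -0.0675] w 0.0246
rot [-0.289   0.3994 -0.0811] shift [ 0.0003 -0.      0.0023]
```

View pics/s12.png

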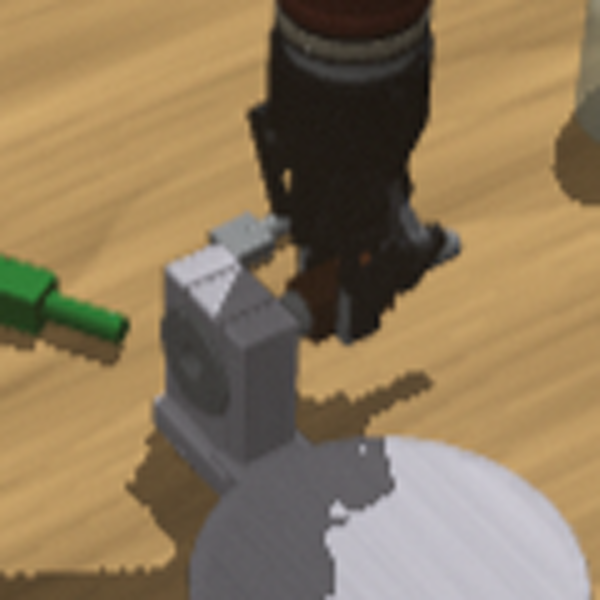

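Emit:
drive_tool(
  targets=[
    [0, 0, 0, 0, 0, 0.006, 5],
    [0, 0, 0, 0, 0, 0.014, 5],
    [0, 0, 0, 0, 0, 0.026, 5],
    [0, 0, 0, 0, 0, 0.036, 5],
    [0, 0, 0, 0, -0.03, 0.036, 5],
    [0, 0, 0, 0, -0.07, 0.036, 5],
    [0, 0, 0, 0, -0.11, 0.036, 5],
    [0, 0, 0, 0, -0.11, 0.036, 5],
  ],
)

```text
clock: 20.1
position: [0.4771, 0.2104, 0.1833]
tcp_rot: [[1.0, 0.009, -0.003], [0.003, 0.004, 1.0], [0.009, -1.0, 0.004]]
wrist_force: [1.4, -0.1, -1.8]
width: 0.0249
```

```bash
python3 - <<'E'
from h import *
rel([.48,-.1,.18])
E
```

```text
t 20.1 pos [0.4771 0.2104 0.1833] F [ 1.4356 -0.1112 -1.8031] M [ 0.0087 -0.1159 -0.0101] w 0.0249
rot [-0.2124  0.1805  0.5277] shift [ 0.0019  0.0022 -0.3104]
```

Emit:
drive_tool(
  targets=[
    [0, 0, 0, 0, 0, -0.04, 5],
    [0, 0, 0, 0, 0, -0.085, 5],
    [0, 0, 0, 0, 0, -0.13, 5],
    [0, 0, 0, 0, 0, -0.175, 5],
    [0, 0, 0, 0, 0, -0.22, 5],
    [0, 0, 0, 0, 0, -0.265, 5],
    [0, 0, 0, 0, 0, -0.31, 5],
    [0, 0, 0, 0, 0, -0.31, 5],
  ],
)

```text
clock: 20.9
position: [0.4733, -0.1096, 0.1785]
tcp_rot: [[1.0, -0.001, 0.011], [-0.011, -0.007, 1.0], [-0.001, -1.0, -0.007]]
wrist_force: [0.3, 0.5, -2.5]
width: 0.0248
```

```bash
cat >> h.py <<'E'
def Tyaw(d):
    c,s=np.cos(np.radians(d)),np.sin(np.radians(d))
    return np.array([[c,-s,0],[s,c,0],[0,0,1]])@T0
E
python3 - <<'E'
from h import *
rel([.494,-.272,.16],Tyaw(-12))
E
```

```text
t 20.9 pos [ 0.4733 -0.1096  0.1785] F [ 0.2819  0.5205 -2.4615] M [0.005  0.0215 0.0146] w 0.0248
rot [ 0.4124 11.3939 -0.0357] shift [ 0.0224  0.0196 -0.162 ]
```

Emit:
drive_tool(
  targets=[
    [0.2, 4, 0, 0.005, 0, -0.03, 5],
    [0.3, 8, 0, 0.011, 0.005, -0.07, 5],
    [0.3, 11.6, 0, 0.016, 0.01, -0.11, 5],
    [0.3, 11.6, 0, 0.0215, 0.018, -0.15, 5],
    [0.3, 11.6, 0, 0.0215, 0.018, -0.162, 5],
    [0.3, 11.6, 0, 0.0215, 0.018, -0.162, 5],
    [0.3, 11.6, 0, 0.0215, 0.018, -0.162, 5],
  ],
)

```text
clock: 21.6
position: [0.4962, -0.2607, 0.1597]
tcp_rot: [[0.98, -0.003, 0.197], [-0.197, 0.007, 0.98], [-0.004, -1.0, 0.007]]
wrist_force: [0.9, 0.8, -1.6]
width: 0.0252
```

```bash
python3 - <<'E'
from h import *
rel([.4945,-.272,.072],Tyaw(-12))
m,im=snap("wrist","w13")
E
```

```text
t 21.6 pos [ 0.4962 -0.2607  0.1597] F [ 0.9231  0.7783 -1.5891] M [ 0.0242 -0.0162 -0.0344] w 0.0252
rot [-0.3734  0.6384 -0.2485] shift [ 0.0009  0.0877 -0.012 ]
```

View pics/w13.png

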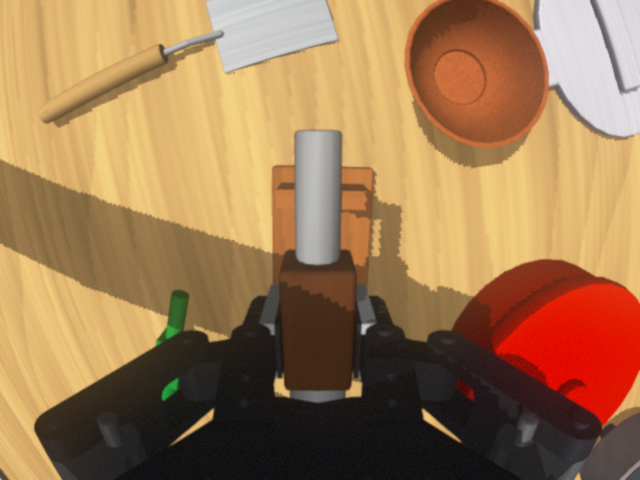

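Emit:
drive_tool(
  targets=[
    [-0.3, 0.5, -0.2, 0.0, 0, -0.006, 5],
    [-0.3, 0.5, -0.2, 0.0005, 0.03, -0.012, 5],
    [-0.3, 0.5, -0.2, 0.0005, 0.06, -0.012, 5],
    [-0.3, 0.5, -0.2, 0.0005, 0.08, -0.012, 5],
    [-0.3, 0.5, -0.2, 0.0005, 0.08, -0.012, 5],
    [-0.3, 0.5, -0.2, 0.0005, 0.08, -0.012, 5],
    [-0.3, 0.5, -0.2, 0.0005, 0.08, -0.012, 5],
  ],
)

```text
clock: 22.35
position: [0.4955, -0.2747, 0.0821]
tcp_rot: [[0.979, 0.004, 0.206], [-0.206, -0.003, 0.979], [0.004, -1.0, -0.002]]
wrist_force: [0.5, -0.3, -2.3]
width: 0.0248
```

```bash
python3 - <<'E'
from h import *
rel([.4945,-.272,.052],Tyaw(-12))
m,im=snap("wrist","w14")
cv2.imwrite("pics/w14z.png",cv2.resize(im[110:320,220:420,::-1],None,fx=3,fy=2.8,interpolation=cv2.INTER_CUBIC))
m,im=snap("side","side14")
cv2.imwrite("pics/d14.png",cv2.resize(im[140:230,300:400,::-1],None,fx=6,fy=6,interpolation=cv2.INTER_CUBIC))
E
```

```text
t 22.35 pos [ 0.4955 -0.2747  0.0821] F [ 0.4987 -0.2879 -2.3065] M [ 0.0627  0.0108 -0.0054] w 0.0248
rot [0.118  0.1038 0.2536] shift [-0.0017  0.03    0.0025]
```

View pics/w14z.png

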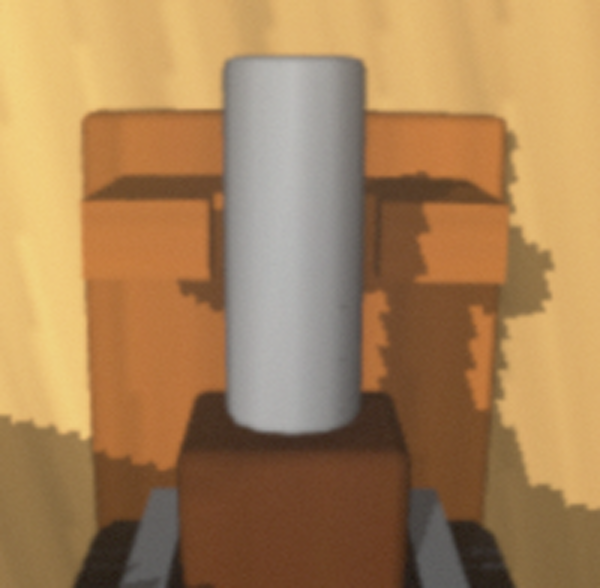

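View pics/d14.png

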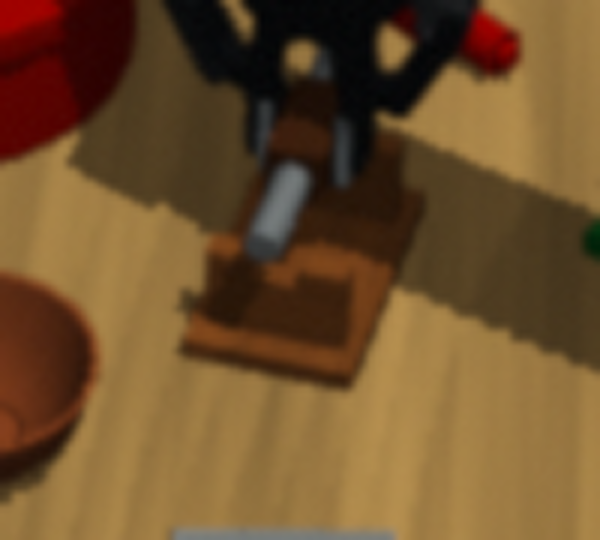

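Emit:
drive_tool(
  targets=[
    [0.1, 0, 0, -0.001, 0.005, 0.002, 5],
    [0.1, 0, 0.1, -0.001, 0.012, 0.0025, 5],
    [0.1, 0, 0.2, -0.001, 0.019, 0.0025, 5],
    [0.1, 0, 0.2, -0.001, 0.024, 0.0025, 5],
    [0.1, 0, 0.2, -0.001, 0.026, 0.0025, 5],
    [0.1, 0, 0.2, -0.001, 0.027, 0.0025, 5],
  ],
)

```text
clock: 23.05
position: [0.4938, -0.2718, 0.053]
tcp_rot: [[0.978, -0.003, 0.207], [-0.207, 0.001, 0.978], [-0.003, -1.0, 0.001]]
wrist_force: [-0.6, 0.2, -2.4]
width: 0.0251
```

Emit:
drive_tool(
  targets=[
    [0, 0, 0, 0, 0.001, 0, 5],
    [0, 0, 0, 0, 0.001, 0, 5],
  ],
)

```text
clock: 23.25
position: [0.494, -0.2719, 0.0526]
tcp_rot: [[0.978, -0.002, 0.207], [-0.207, 0.001, 0.978], [-0.002, -1.0, 0.001]]
wrist_force: [0.2, 0.5, -3.3]
width: 0.0252
```

```bash
python3 - <<'E'
from h import *
rel([.4945,-.272,.052],Tyaw(-12))
m,im=snap("wrist","w15")
cv2.imwrite("pics/w15z.png",cv2.resize(im[110:320,220:420,::-1],None,fx=3,fy=2.8,interpolation=cv2.INTER_CUBIC))
E
```

```text
t 23.25 pos [ 0.494  -0.2719  0.0526] F [ 0.1626  0.4691 -3.2868] M [-0.0109 -0.0151 -0.0044] w 0.0252
rot [-0.0353  0.063  -0.11  ] shift [ 0.0005  0.0006 -0.    ]
```

View pics/w15z.png

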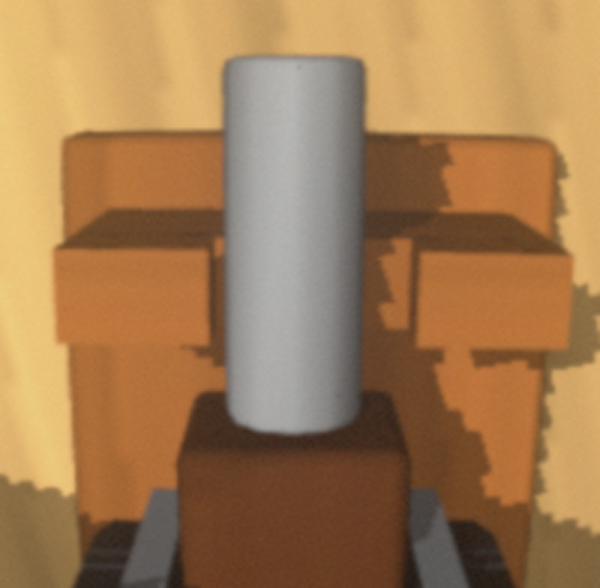

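Emit:
drive_tool(
  targets=[
    [0, 0, 0, 0.001, 0, 0, 5],
    [0, 0, 0, 0.0018, 0, 0, 5],
    [0, 0, 0, 0.0018, 0.0006, 0, 5],
    [0, 0, 0, 0.0018, 0.001, 0, 5],
  ],
)

```text
clock: 23.7
position: [0.4962, -0.2722, 0.0521]
tcp_rot: [[0.978, -0.001, 0.207], [-0.207, 0.001, 0.978], [-0.001, -1.0, 0.001]]
wrist_force: [0.1, 0.7, 3.3]
width: 0.0252
```

```bash
python3 - <<'E'
from h import *
rel([.4945,-.272,.052],Tyaw(-12))
m,im=snap("wrist","w16")
cv2.imwrite("pics/w16z.png",cv2.resize(im[110:320,220:420,::-1],None,fx=3,fy=2.8,interpolation=cv2.INTER_CUBIC))
E
```

```text
t 23.7 pos [ 0.4962 -0.2722  0.0521] F [0.0915 0.662  3.3425] M [ 0.0155  0.1594 -0.011 ] w 0.0252
rot [-0.0335  0.0772 -0.055 ] shift [-0.0017  0.0001 -0.0001]
```

View pics/w16z.png

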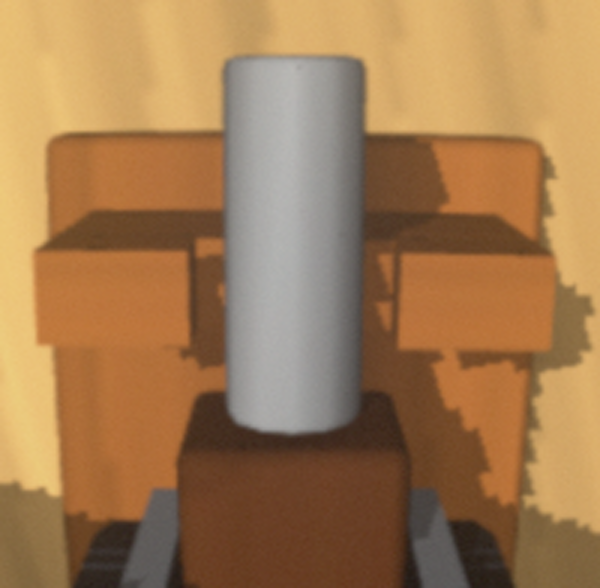

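Emit:
drive_tool(
  targets=[
    [0, 0, 0, 0, -0.0005, 0, 30],
    [0, 0, 0, 0, -0.0005, 0, 38],
    [0, 0, 0, 0, -0.0005, 0, 48],
    [0, 0, 0, 0, -0.0005, 0, 60],
    [0, 0, 0, 0, -0.0005, 0, 60],
    [0, 0, 0, 0, -0.0005, 0, 60],
  ],
  force=20,
)

```text
clock: 24.35
position: [0.4957, -0.2722, 0.052]
tcp_rot: [[0.978, -0.002, 0.207], [-0.207, 0.001, 0.978], [-0.002, -1.0, 0.001]]
wrist_force: [0.3, 0.8, -0.3]
width: 0.0512
```

```bash
python3 - <<'E'
from h import *
rel([.4945,-.272,.052],Tyaw(-12))
m,im=snap("wrist","w17")
E
```

```text
t 24.35 pos [ 0.4957 -0.2722  0.052 ] F [ 0.3089  0.8046 -0.2944] M [-0.0712 -0.0215 -0.0062] w 0.0512
rot [-0.0373  0.069  -0.1215] shift [-0.0013  0.     -0.0001]
```

View pics/w17.png

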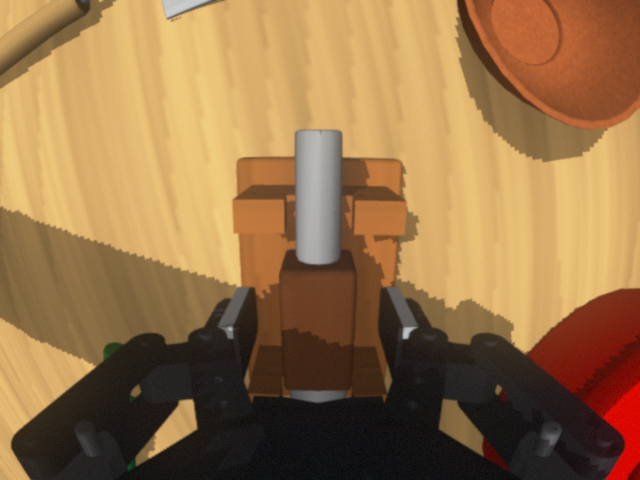

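Released cleanly and seated. Now straight up.

Emit:
drive_tool(
  targets=[
    [0, 0, 0, 0, -0.01, 0, 70],
    [0, 0, 0, 0, -0.03, 0, 80],
    [0, 0, 0, 0, -0.06, 0, 90],
    [0, 0, 0, 0, -0.1, 0, 90],
    [0, 0, 0, 0, -0.14, -0.03, 90],
    [0, 0, 0, 0, -0.16, -0.05, 90],
    [0, 0, 0, 0, -0.16, -0.05, 90],
    [0, 0, 0, 0, -0.16, -0.05, 90],
  ],
)

```text
clock: 25.2
position: [0.4855, -0.3208, 0.2123]
tcp_rot: [[0.978, -0.001, 0.207], [-0.207, 0.002, 0.978], [-0.002, -1.0, 0.002]]
wrist_force: [1.3, 1.2, -0.3]
width: 0.0767
```

```bash
python3 - <<'E'
from h import *
rel([.4945,-.272,.052],Tyaw(-12))
m,im=snap("wrist","w18")
for c in("side","scene"): snap(c,c+"18")
a=cv2.imread("pics/scene18.png")[245:315,145:235];b=cv2.imread("pics/side18.png")[145:215,320:410]
w=cv2.imread("pics/w18.png")[60:270,240:420]
f=lambda x,k:cv2.resize(x,k,interpolation=cv2.INTER_CUBIC)
cv2.imwrite("pics/z18.png",np.hstack([f(a,(390,300)),f(b,(390,300))]));cv2.imwrite("pics/wz18.png",f(w,(514,600)))
E
```

```text
t 25.2 pos [ 0.4855 -0.3208  0.2123] F [ 1.2841  1.1518 -0.3462] M [0.0535 0.0058 0.0163] w 0.0767
rot [-0.0952  0.0272 -0.1012] shift [-0.001   0.1603  0.0493]
```

View pics/z18.png

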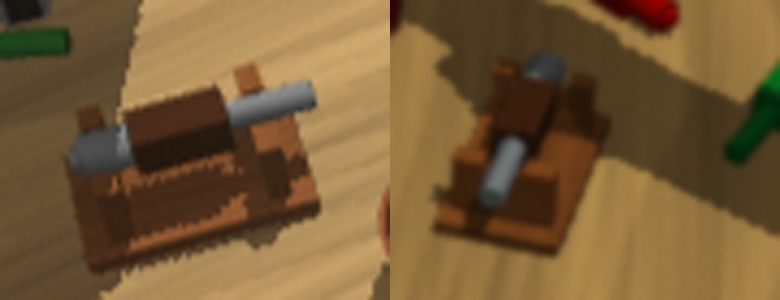

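View pics/w18.png

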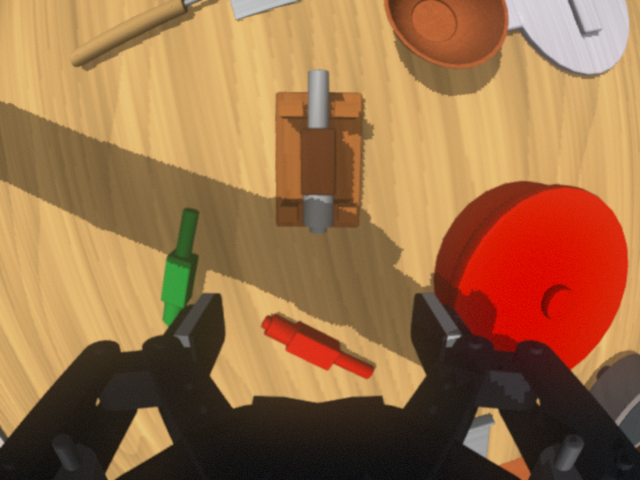

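View pics/scene18.png

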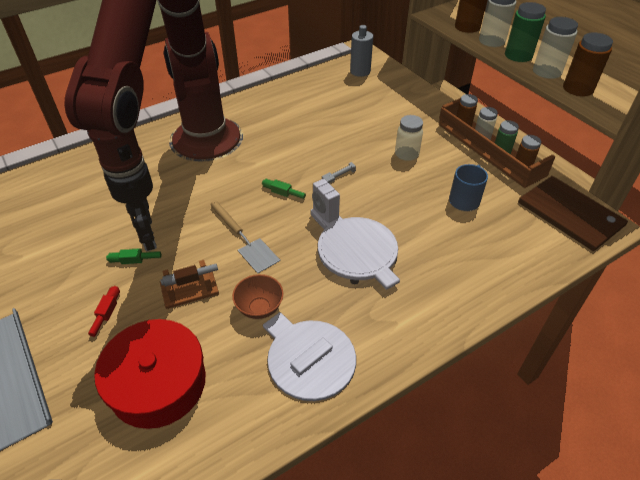

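The last wrist picture shows the gauge back in both saddles, handle at about (318,160) and go end up the picture as at the start. In the scene picture the other things are unmoved.

```bash
python3 - <<'E'
from h import *
print(robot.sign_off())
E
```

```text
the job is handed in; nothing more can be done
None
```

The bore passed both checks, the gauge is back in its rest, and the job is handed in at about 25 s of the 72 s allowed. It reports no verdict.

- **Go end:** it slid fully home from the −y side. The shoulder met the bush at TCP y = 0.063 m, and I pushed it home with about 9 N.
- **No-go end:** I offered it from the +y side with the pilot inside the bore. It was refused at TCP y = 0.178 m under about 10 N, rising to 10.7 N, held for about 0.7 s. The 114.7 mm between the two stops agrees with the 115 mm expected from the drawing.
- **Bore position:** by eye it was near x = 0.474 m, z = 0.067 m, about 5 mm off the lug centre in x and about 3 mm low. The go end entered first time with no measurable resistance, so no search by feel was needed.
- **Forces:** the push along the bore never read above 11 N; the limit is 35 N.
- **Return:** in the saddle the gauge first sat 2 mm off centre in the slot, so I shifted it to the middle before letting go. The last pictures show it lying in both saddles, go end the same way as at the start. The gripper was open and clear, and nothing else had visibly moved.
- **What disagreed:** the measured TCP drifted 1–2 mm from commanded at times, and I corrected that from the pictures and readings. The height measured from the wrist pictures came out about 1.5 mm low on the lug top and the gauge handle, within the stated calibration.

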